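# Spin-dry the rinsed developing reels

### The arm

A 6-joint arm with a two-finger parallel gripper is mounted at the origin on the work surface. World frame = base frame: x ahead of the robot, y to its left, z up, the work surface at z = 0. Lengths are in mm, angles in rad, forces in N, time in s.
With the tool pointing down it reaches from about 400 to 925 mm from the base axis. Payload 3.4 kg.
Tool frame: the origin (TCP) lies midway between the tips of the shut fingers; the grasp point (between the pads) lies 19 mm behind it; z points along the fingers, y is the line along which they close (so a half turn about z gives the same grasp; the last joint's range is limited). The gripper opens to 85 mm and grips with 20 to 120 N. Pads are 22 mm wide; open, the fingers measure 114 mm over their backs; the gripper's body (76 mm by 85 mm) begins 54 mm behind the grasp point. The pads swing forward as they close: fully open they stand 13 mm farther back than shut.
Start: joints at [1.202, 0.307, 1.506, -0, 1.328, -0.073], TCP at [167.089, 550.193, 231.305] pointing down, gripper open.
Joint ranges: [-3.12, 3.12], [-1.05, 2.28], [0.14, 2.33], [-1.42, 4.57], [0.1, 2.73], [-2.68, 2.68]. Speed limits (rad/s): [2.57, 2.57, 3.14, 3.14, 3.14, 3.14].

### API

Orientations are given as [roll, pitch, yaw] about the fixed x, y, z axes, in that order (R = Rz(yaw) Ry(pitch) Rx(roll)).
In Python, from bench import bot gives the robot as it stands.
- The arm moves only by the shell command python3 -m crank 'ROWS' [FORCE]. ROWS is JSON, a list of rows, each a list of 3 entries, a list of its own where there are three numbers: the shift along the tool's x, y, z in cm, then the turn, a rotation vector about the tool's x, y, z in degrees, then the opening, from 0 (shut) to 1 (fully open). A call has 1 to 5 rows; each row is the pose to reach, as a shift and turn from the pose commanded when the call began, along the tool's axes at that moment; what a row does not reach only later rows make up. A row lasts 1/10 s, in which the tool goes at most 50 mm and 8.59 degrees, less where a joint would pass 70% of its speed; a pose out of reach is approached as far as the arm can. A call with a gripper value outside its range is refused whole. The fingers move at their own pace and stop on an object; FORCE is the grip in N (left out, the last holds). Time passes only in rows, so rows that repeat a pose let the fingers close. It gives the time, the measured TCP pose, the force, the opening and the grip force at its end, in the units of the state.
- bot.observe(): the state, without advancing time (a new reading comes with each control period).
- bot.read_camera(name): name is "scene" or "top" or "wrist"; returns a dict with "color" (400x640x3 uint8, red, green, blue), "depth" (400x640 float32, mm along the optical axis (not along the pixel's ray), 0 where there is no reading), "camera_matrix" (3x3 intrinsics, pixels), "world_from_camera" (4x4, takes a point from camera to world coordinates); the wrist camera has in their place "hand_eye" (4x4, takes a point from camera to tool coordinates, whose origin is the TCP and whose axes are the flange's). Camera axes: x right, y up, looking along -z (the intrinsics and any distortion apply to the point x, -y, -z); pixel columns grow to the right and rows downward; lengths in mm; the calibration is good to about 2 mm. A picture is of the moment at which its call begins: read the wrist's pose just before it.
- bot.job_done(): hands the job in; it is judged then, once.
Trained networks look in the newest picture that a camera, given by its name, has taken for a name from the list of things; names that differ only in an ending like _2 or _b are one class to them, and where a whole thing is asked for, a point or a joint stands for the part that bears it (a point fixed in the world has none). Each returns a list of dicts, best first, with "p" (0 to 1); they miss things now and then, are a little off and sometimes report something else, mostly with a low value. They report only what shows in the picture. A call takes as long as a camera call. They do not tell look-alikes from the thing itself.
- bot.masks_of(camera, name): "region" (400x640 bool, what is visible of it).
- bot.spot_point(camera, name): "position" ([x, y, z] in mm, in world coordinates, good to about 4 mm: a listed point, or the origin of a listed thing).
The state is a dict: "time_s": time; "qpos": joint angles; "qvel": joint speeds; "joint_torque": joint torques, N m; "eef_pos": TCP position; "tcp_rot": TCP orientation; "ft_force": force on the tool from outside, world axes, zero at the start; "ft_torque": the same for the moment, N m; "finger_gap": finger opening in mm; "grip_force": force on a finger pad.
Only numpy, scipy, OpenCV 4.12 (cv2) and the standard library are available. Lean on these libraries where they do the work, as an engineer would, in place of code of your own. Each camera call takes 0.05 s, during which the arm holds its last target. There are 200 camera calls.

### The job

The rinsed developing reels stand wet in the shallow grey tray: put every one of them onto the spinner, one reel per spindle and pushed fully down, let go, and then crank the spinner through at least three full turns in one direction. Then take all the reels off again and stand them upright side by side, neck up, fully on the cork drying mat, and leave the camera gear lying around undisturbed.

Things in the scene. Friction and masses are not known exactly. Their poses are not given: they have to be found in the camera images.
- spinner: The hand-cranked reel spinner, fixed: a round grey rotor plate of 105 mm radius with four upright spindles, in a clear shallow bowl (117 mm radius, rim 42 mm above the table); beside it a white gearbox 88 x 92 mm and 85 mm tall with the crank on top. Origin: on the table; rotor centre 80 mm along its +y, crank axle 85 mm along its -y.
- knob_mid (a point): Middle of the crank's black grip knob: an upright cylinder 24 mm in diameter and 48 mm tall, free to spin on its own pin, at the end of the crank arm. Its underside is 98 mm above the table, its top 146 mm; the flat aluminium arm lies right under it. This point circles the axle at a radius of 55 mm.
- crank_axle (a point): Point on the crank's upright axis at the height of the knob's middle (122 mm above the table). 165 mm from the centre of the rotor.
- crank (a joint): Crank angle in rad, counted over all turns, growing anticlockwise as seen from above; no stops. Near 0 at the start (within 0.4). It turns either way with about 1 N at the knob, gears the rotor twice as fast the other way round, and so feels heavy to set going or stop when loaded (like 3 to 4 kg at the knob): hold firmly and turn steadily. It soon stops and stays where it is left.
- post0 (a point): Foot of one of the rotor's four steel spindles: the point on the spindle's axis at the top face of the grey rotor plate, 36 mm above the table. The spindle is upright, 14 mm in diameter and 54 mm tall, its last 8 mm tapering to 6 mm. The four stand on a circle of 62 mm radius, 88 mm from neighbour to neighbour, and turn with the rotor.
- post1 (a point): The same for another spindle of the rotor.
- post2 (a point): The same for another spindle of the rotor.
- post3 (a point): The same for another spindle of the rotor.
- reel0: White plastic film developing reel, a spool 80 mm in diameter: grooved disc body 22 mm tall, on top of it a round neck 30 mm in diameter and 22 mm tall (44 mm in all) to hold it by, and a 20 mm bore right through. Origin: centre of the underside; z along the bore towards the neck. About 70 g. Starts standing neck up in the grey tray. Three or four reels are there; None for one that is absent.
- reel1: Another, alike; may be absent (None).
- reel2: Another, alike; may be absent (None).
- reel3: Another, alike; may be absent (None).
- tray: Shallow grey plastic developing tray 220 x 220 mm, floor 4 mm thick, rim 18 mm above the table, fixed; the reels start in it. Origin: centre of its underside on the table. It may be on either side of the spinner.
- mat: Cork drying mat 220 x 220 mm and 4 mm thick, fixed to the table, empty at the start. Origin: centre of its underside; x and y along its edges. It lies on the other side of the spinner from the tray.
- dish: Bystander: black ceramic dish 120 mm in diameter, 22 mm tall, between the robot and the spinner. Origin: centre of its underside.
- uvfilter: Bystander: glass UV filter in a 62 mm aluminium ring, 7 mm thick, lying in the dish.
- wrench: Bystander: black plastic filter wrench, 95 mm long, 70 mm wide, 8 mm thick, lying flat.
- blower: Bystander: black silicone blower bulb standing on its foot, 58 mm wide and 115 mm tall with the nozzle up.
- lenscap: Bystander: black lens cap, 72 mm in diameter, 9 mm thick, beyond the spinner.
- extring: Bystander: dark metal extension ring, 62 mm in diameter, 20 mm tall, beyond the spinner.
Mind the look-alikes: they are no part of the job. Leave any blue or turquoise look-alike of the reel0 alone.

How it is judged:
By the outcome, as a careful person would: the job done as asked, in the order asked, and still so for the second after the job is handed in, with the robot touching nothing.
Of reel0, reel1, reel2, reel3 only 3 to 4 are there at a start; the rules pass over those that are not, and their reading is None.
At some moment in a run one of reel0, reel1, reel2, reel3 may be knocked a few centimetres aside while the robot is not near it.
It also fails if it takes over 210 s, if anything falls off the work surface, if the arm or the gripper's body presses on something with over 40 N, if the wrist force passes 120 N, or if a joint passes its speed limit or range.

## Working session

There is one attempt and no reset: what is moved stays moved. The work goes in short steps, Python scripts to look and compute and a shell command to move; the robot and the scene stay as the last step left them, time stands still between calls to the robot, and variables do not carry over. Pictures are saved under pics/ and viewed, at most 14 in all, crops included, and the job is handed in when it is done.

```bash
mkdir -p pics; ls; cat > h.py <<'E'
import numpy as np, cv2
from bench import bot
from scipy.spatial.transform import Rotation as R
def save(name,c):
    cv2.imwrite(f'pics/{name}.png',cv2.cvtColor(c,cv2.COLOR_RGB2BGR))
E
python3 - <<'E'
from h import *
im=[]
for c in ("scene","top"):
    p=bot.read_camera(c); save(c+'0',p["color"])
    print(c,np.round(p["camera_matrix"],1).tolist(),np.round(p["world_from_camera"],3).tolist(), [k for k in p])
    for n in ["reel0","post0","knob_mid","crank_axle","spinner","tray","mat","dish","blower","wrench","lenscap","extring"]:
        try: print(n,[(round(d["p"],2),np.round(d["position"]).astype(int).tolist()) for d in bot.spot_point(c,n)])
        except Exception as e: print(n,e)
o=bot.observe(); print({k:np.round(v,3).tolist() for k,v in o.items()})
E
```

```text
pics
scene [[441.3, 0.0, 315.3], [0.0, 441.3, 197.9], [0.0, 0.0, 1.0]] [[-0.387, -0.735, 0.556, 1159.117], [0.922, -0.304, 0.241, 278.085], [-0.008, 0.606, 0.795, 1024.676], [0.0, 0.0, 0.0, 1.0]] ['color', 'depth', 'camera_matrix', 'world_from_camera']
reel0 [(0.96, [296, -399, -3]), (0.8, [296, -267, -3]), (0.73, [563, -299, 10]), (0.72, [461, -291, 3]), (0.56, [461, -388, 6])]
post0 [(0.9, [543, 116, 38]), (0.88, [628, 152, 34]), (0.77, [664, 69, 33]), (0.76, [582, 35, 38])]
knob_mid [(0.48, [560, -63, 122]), (0.36, [376, 150, 1]), (0.32, [746, -163, -3]), (0.29, [667, 71, 34])]
crank_axle [(0.81, [612, -76, 123]), (0.32, [388, -13, -3])]
spinner [(0.57, [607, 11, -1])]
tray [(0.61, [507, -344, -1])]
mat []
dish [(0.64, [388, -14, 0])]
blower [(0.88, [367, -156, 2]), (0.5, [663, 72, 30])]
wrench [(0.53, [374, 148, 1])]
lenscap [(0.71, [372, 148, 1]), (0.6, [760, 260, -2])]
extring [(0.77, [749, -165, -3]), (0.37, [613, -72, 121])]
top [[516.5, 0.0, 320.0], [0.0, 516.5, 198.1], [0.0, 0.0, 1.0]] [[0.023, 0.993, -0.115, 351.81], [-1.0, 0.023, -0.003, 5.721], [-0.001, 0.115, 0.993, 147
[... 495 characters left out ...]
]
mat [(0.61, [494, 360, 0])]
dish [(0.63, [391, -17, -1]), (0.36, [461, -388, 5])]
blower [(0.61, [458, -388, 3]), (0.57, [361, -155, 0]), (0.18, [497, 359, 4])]
wrench [(0.75, [374, 148, -1]), (0.34, [612, 11, -2])]
lenscap [(0.65, [758, 264, -2]), (0.35, [557, -301, 8])]
extring [(0.78, [748, -168, -1]), (0.66, [547, 116, 38])]
{'time_s': 1.3, 'qpos': [1.202, 0.307, 1.506, 0.0, 1.328, -0.073], 'qvel': [0.002, 0.001, 0.001, 0.001, 0.001, -0.001], 'joint_torque': [0.001, -45.749, -25.233, -0.0, 0.001, 0.0], 'eef_pos': [167.089, 550.175, 231.264], 'tcp_rot': [-3.141, -0.0, 2.847], 'ft_force': [1.246, 0.925, 1.035], 'ft_torque': [0.039, 0.029, -0.051], 'grip_force': 0.0, 'finger_gap': 84.961}
```

View pics/top0.png

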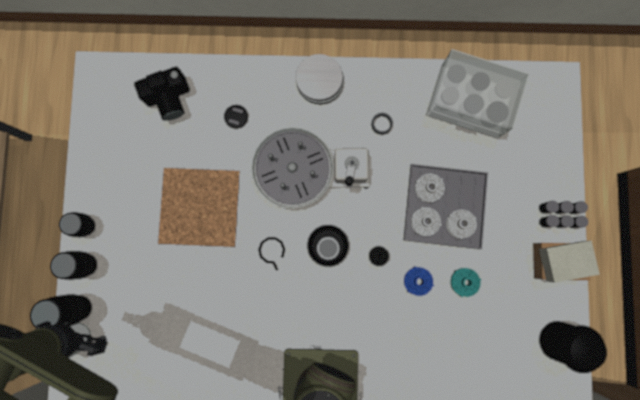

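View pics/scene0.png

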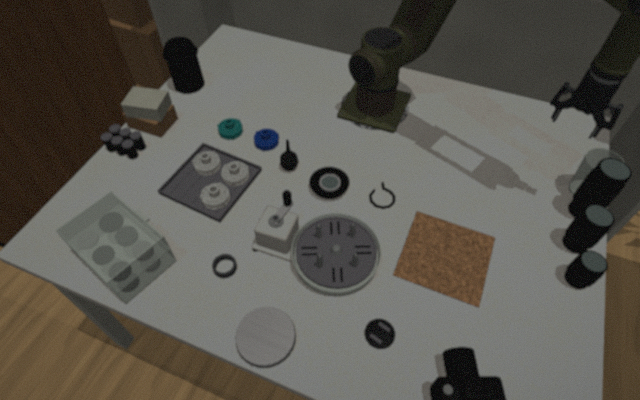

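Top view: three white reels stand in the grey tray at px (431,187), (426,221) and (461,223). The blue (418,281) and teal (465,282) reels outside it are the look-alikes, and I'll leave those alone. The spinner is at (292,168), the crank knob at (350,181) and the mat at (200,207). Next I move towards the tray, turning the tool so its axes line up with the world axes.

```bash
cat >> h.py <<'E'
def go(x,y,z,yaw=np.pi/2):
    o=bot.observe(); r=R.from_euler('xyz',o["tcp_rot"]); p=np.array(o["eef_pos"])
    d=r.inv().apply(np.array([x,y,z])-p)/10
    t=(r.inv()*R.from_euler('xyz',[np.pi,0,yaw])).as_rotvec(degrees=True)
    print('pos',p.round(1),'rot',np.round(o["tcp_rot"],3),'shift cm',d.round(2),'turn',t.round(1))
E
python3 -m crank '[[[-37.4,-8.5,-3],[0,0,73],1],[[-37.4,-8.5,-3],[0,0,73],1],[[-37.4,-8.5,-3],[0,0,73],1],[[-37.4,-8.5,-3],[0,0,73],1],[[-37.4,-8.5,-3],[0,0,73],1]]' 40
python3 -c "
from h import *
go(500,360,260)"
```

```text
time_s: 1.8
eef_pos: [385.1, 425.7, 251.1]
tcp_rot: [3.141, -0.0, 2.091]
ft_force: [0.4, 0.7, 0.7]
finger_gap: 85.5
grip_force: 0.0
pos [385.1 425.7 251.1] rot [ 3.141 -0.     2.091] shift cm [-11.41   6.71  -0.89] turn [ 0.  -0.  29.8]
```

```bash

python3 -m crank '[[[-11.4,6.7,-0.9],[0,0,29.8],1],[[-11.4,6.7,-0.9],[0,0,29.8],1],[[-11.4,6.7,-0.9],[0,0,29.8],1],[[-11.4,6.7,-0.9],[0,0,29.8],1],[[-11.4,6.7,-0.9],[0,0,29.8],1]]' >/dev/null
python3 -m crank '[[[-5,0,0],[0,0,0],1],[[-10,0,0],[0,0,0],1],[[-15,0,0],[0,0,0],1],[[-20,0,0],[0,0,0],1],[[-25,0,0],[0,0,0],1]]' >/dev/null
python3 -m crank '[[[-5,0,0],[0,0,0],1],[[-10,0,0],[0,0,0],1],[[-15,0,0],[0,0,0],1],[[-20,0,0],[0,0,0],1],[[-25,0,0],[0,0,0],1]]' >/dev/null
python3 -m crank '[[[-5,0,0],[0,0,0],1],[[-10,0,0],[0,0,0],1],[[-15,0,0],[0,0,0],1],[[-18,0,0],[0,0,0],1],[[-18,0,0],[0,0,0],1]]'
cat >> h.py <<'E'
def wrist(name=None):
    o=bot.observe(); T=np.eye(4); T[:3,:3]=R.from_euler('xyz',o["tcp_rot"]).as_matrix(); T[:3,3]=o["eef_pos"]
    p=bot.read_camera("wrist"); p["world_from_camera"]=T@p["hand_eye"]
    if name: save(name,p["color"])
    return p
def cloud(p):
    K=p["camera_matrix"]; z=p["depth"]; v,u=np.mgrid[:z.shape[0],:z.shape[1]]
    P=np.stack([(u-K[0,2])/K[0,0]*z,-(v-K[1,2])/K[1,1]*z,-z],-1)
    W=p["world_from_camera"]; P=P@W[:3,:3].T+W[:3,3]; P[z<=0]=np.nan
    return P
def reels(p,cam,thr=0.3):
    """neck-top centre and height of every white reel seen (mask+depth), with median colour"""
    P=cloud(p); out=[]
    for d in bot.masks_of(cam,"reel0"):
        m=d["region"]; q=P[m]; ok=np.isfinite(q[:,2]); q=q[ok]
        if d["p"]<thr or len(q)<30: continue
        c=np.median(p["color"][m],0); zt=np.percentile(q[:,2],95)
        n=q[q[:,2]>zt-8]; b=q
        (cx,cy),r=cv2.minEnclosingCircle(n[:,:2].astype(np.float32))
        (bx,by),rb=cv2.minEnclosingCircle(b[:,:2].astype(np.float32))
        out.append((round(d["p"],2),c.astype(int).tolist(),'neck',round(cx,1),round(cy,1),'r',round(r,1),'ztop',round(zt,1),'body',round(bx,1),round(by,1),'r',round(rb,1)))
    return out
E
python3 - <<'E'
from h import *
go(470,-330,260)
p=wrist('w1'); print(np.round(p["hand_eye"],3).tolist(),np.round(p["camera_matrix"],1).tolist())
for r in reels(p,"wrist"): print(r)
print([(round(d["p"],2),np.round(d["position"]).tolist()) for d in bot.spot_point("wrist","reel0")])
for c in ("top","scene"):
    q=bot.read_camera(c); print(c)
    for r in reels(q,c): print(r)
E
```

```text
time_s: 3.8
eef_pos: [502.9, -321.8, 259.4]
tcp_rot: [3.141, 0.002, 1.576]
ft_force: [-0.4, 0.6, 0.1]
finger_gap: 85.3
grip_force: 0.0
pos [ 502.9 -321.8  259.4] rot [3.141e+00 2.000e-03 1.576e+00] shift cm [-0.8  -3.3  -0.06] turn [0.  0.1 0.3]
[[-0.001, 0.945, 0.326, 83.635], [1.0, 0.001, -0.0, -0.996], [-0.0, 0.326, -0.945, -142.753], [0.0, 0.0, 0.0, 1.0]] [[316.5, 0.0, 317.5], [0.0, 316.5, 200.2], [0.0, 0.0, 1.0]]
(0.88, [157, 156, 158], 'neck', 558.2, -299.5, 'r', 15.0, 'ztop', np.float64(47.9), 'body', 561.2, -304.2, 'r', 45.3)
(0.84, [33, 88, 86], 'neck', 295.4, -399.6, 'r', 15.4, 'ztop', np.float64(43.7), 'body', 290.4, -403.9, 'r', 49.6)
(0.81, [25, 48, 100], 'neck', 295.2, -268.5, 'r', 15.5, 'ztop', np.float64(43.8), 'body', 293.4, -272.1, 'r', 45.7)
(0.71, [129, 123, 119], 'neck', 457.9, -388.6, 'r', 15.2, 'ztop', np.float64(47.7), 'body', 456.8, -393.5, 'r', 47.3)
(0.59, [158, 156, 157], 'neck', 461.5, -288.6, 'r', 15.1, 'ztop', np.float64(47.9), 'body', 459.0, -292.0, 'r', 46.5)
[(0.93, [298.0, -396.0, -4.0]), (0.9, [296.0, -270.0, -2.0]), (0.79, [463.0, -290.0, 3.0]), (
[... 305 characters left out ...]
 [139, 137, 131], 'neck', 413.8, -254.9, 'r', 62.8, 'ztop', np.float64(319.5), 'body', 422.3, -309.4, 'r', 117.9)
scene
(0.93, [25, 64, 61], 'neck', 293.8, -396.4, 'r', 16.2, 'ztop', np.float64(44.6), 'body', 295.4, -397.0, 'r', 42.9)
(0.87, [110, 108, 102], 'neck', 462.0, -286.2, 'r', 16.4, 'ztop', np.float64(49.1), 'body', 453.8, -293.3, 'r', 51.8)
(0.84, [91, 88, 83], 'neck', 454.7, -384.2, 'r', 18.7, 'ztop', np.float64(49.1), 'body', 456.7, -384.8, 'r', 42.1)
(0.82, [23, 38, 70], 'neck', 294.4, -263.9, 'r', 16.7, 'ztop', np.float64(46.0), 'body', 289.7, -259.0, 'r', 48.6)
(0.71, [112, 112, 106], 'neck', 557.9, -297.0, 'r', 15.2, 'ztop', np.float64(48.4), 'body', 548.0, -303.5, 'r', 53.3)
```

View pics/w1.png

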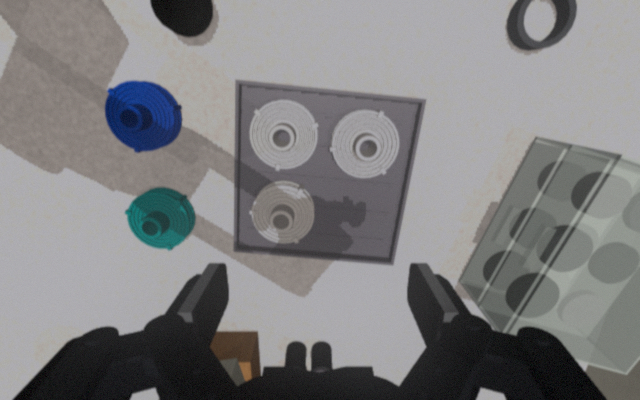

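The wrist view agrees with the networks. The white reels are at px (283,135), (366,145) and (282,212), and their neck tops measure 47.9 mm in height, so they stand on the tray floor. Blue (143,115) and teal (161,218) are outside the tray. I'm grasping the reel at (558,-299.5) first.

```bash

python3 -m crank '[[[2.2,5.5,4],[0,0,0.3],1],[[2.2,5.5,8],[0,0,0.3],1],[[2.2,5.5,12],[0,0,0.3],1],[[2.2,5.5,16],[0,0,0.3],1],[[2.2,5.5,16],[0,0,0.3],1]]' 40 >/dev/null
python3 - <<'E'
from h import *
go(558.2,-299.5,28)
p=wrist()
for r in reels(p,"wrist"): print(r)
go(558.2,-299.5,28)
E
```

```text
pos [ 553.7 -291.9   94.1] rot [-3.131 -0.007  1.573] shift cm [-0.8   0.52  6.6 ] turn [-0.6 -0.4  0.2]
(0.88, [132, 126, 122], 'neck', 482.4, -356.6, 'r', 72.3, 'ztop', np.float64(27.0), 'body', 480.7, -367.7, 'r', 83.5)
(0.87, [132, 127, 123], 'neck', 461.8, -287.9, 'r', 15.2, 'ztop', np.float64(47.8), 'body', 457.8, -295.2, 'r', 49.0)
(0.81, [148, 145, 142], 'neck', 558.1, -299.2, 'r', 15.2, 'ztop', np.float64(47.9), 'body', 559.4, -305.8, 'r', 48.4)
(0.76, [0, 87, 86], 'neck', 301.3, -398.3, 'r', 13.8, 'ztop', np.float64(38.4), 'body', 295.5, -413.9, 'r', 54.4)
(0.67, [8, 35, 85], 'neck', 321.4, -276.5, 'r', 27.8, 'ztop', np.float64(22.5), 'body', 308.5, -271.3, 'r', 37.0)
pos [ 557.7 -295.    99.9] rot [-3.140e+00 -1.000e-03  1.573e+00] shift cm [-0.45  0.06  7.19] turn [-0.1 -0.   0.1]
```

```bash

python3 -m crank '[[[-0.2,0,2.5],[0,0,0],1],[[-0.2,0,5],[0,0,0],1],[[-0.2,0,6.5],[0,0,0],1],[[-0.2,0,7],[0,0,0],1],[[-0.2,0,7],[0,0,0],1]]' 40 >/dev/null
python3 -m crank '[[[0,0,0],[0,0,0],1],[[0,0,0],[0,0,0],1]]'
python3 - <<'E'
from h import *
go(558.2,-299.3,28)
E
```

```text
time_s: 5.45
eef_pos: [558.9, -298.6, 31.7]
tcp_rot: [3.139, 0.002, 1.571]
ft_force: [-0.3, -0.6, 0.8]
finger_gap: 85.1
grip_force: 0.0
pos [ 558.9 -298.6   31.7] rot [3.139e+00 2.000e-03 1.571e+00] shift cm [-0.07 -0.07  0.37] turn [0.2 0.1 0. ]
```

```bash

python3 -m crank '[[[-0.07,-0.07,0.35],[0,0,0],1],[[-0.07,-0.07,0.35],[0,0,0],0.6],[[-0.07,-0.07,0.35],[0,0,0],0.2],[[-0.07,-0.07,0.35],[0,0,0],0],[[-0.07,-0.07,0.35],[0,0,0],0]]' 40
python3 -m crank '[[[0,0,0],[0,0,0],0],[[0,0,0],[0,0,0],0],[[0,0,0],[0,0,0],0],[[0,0,0],[0,0,0],0],[[0,0,0],[0,0,0],0]]' 40
python3 -m crank '[[[0,0,0],[0,0,0],0],[[0,0,-2],[0,0,0],0],[[0,0,-5],[0,0,0],0],[[0,0,-9],[0,0,0],0],[[0,0,-13],[0,0,0],0]]' 40
python3 -m crank '[[[0,0,-4],[0,0,0],0],[[0,0,-5],[0,0,0],0],[[0,0,-5],[0,0,0],0]]' 40
python3 - <<'E'
from h import *
go(545,114,200)
for c in ("top","scene"):
    q=bot.read_camera(c); print(c,[(round(d["p"],2),np.round(d["position"]).tolist()) for d in bot.spot_point(c,"post0")],[(round(d["p"],2),np.round(d["position"]).tolist()) for d in bot.spot_point(c,"reel0")])
E
```

```text
time_s: 5.95
eef_pos: [557.1, -298.7, 26.5]
tcp_rot: [3.141, 0.0, 1.571]
ft_force: [-0.4, -0.1, 2.4]
finger_gap: 29.5
grip_force: 39.7
time_s: 6.45
eef_pos: [557.2, -298.8, 26.5]
tcp_rot: [3.141, 0.0, 1.571]
ft_force: [0.6, 0.2, 2.5]
finger_gap: 29.7
grip_force: 39.8
time_s: 6.95
eef_pos: [555.8, -297.9, 156.2]
tcp_rot: [-3.139, -0.002, 1.571]
ft_force: [0.8, -0.2, -1.0]
finger_gap: 29.6
grip_force: 39.7
time_s: 7.25
eef_pos: [557.7, -299.0, 208.0]
tcp_rot: [3.139, 0.002, 1.571]
ft_force: [-0.0, -0.1, -1.7]
finger_gap: 29.6
grip_force: 39.7
pos [ 557.7 -299.   208. ] rot [3.139e+00 2.000e-03 1.571e+00] shift cm [41.31 -1.25  0.71] turn [0.2 0.1 0. ]
top [(0.93, [627.0, 151.0, 34.0]), (0.86, [549.0, 112.0, 40.0]), (0.76, [583.0, 36.0, 35.0]), (0.74, [661.0, 69.0, 38.0])] [(0.74, [558.0, -299.0, 187.0]), (0.73, [294.0, -400.0, -1.0]), (0.72, [493.0, 357.0, 3.0]), (0.59, [460.0, -387.0, 2.0]), (0.4, [545.0, 116.0, 35.0])]
scene [(0.89, [633.0, 151.0, 38.0]), (0.89, [663.0, 71.0, 33.0]), (0.81, [587.0, 33.0, 37.0]), (0.67, [545.0, 115.0, 38.0])] [(0.98, [298.0, -267.0, -1.0]), (0.63, [558.0, -298.0, 184.0]), (0.57, [461.0, -286.0, 2.0]), (0.56, [294.0, -404.0, 0.0]), (0.49, [459.0, -389.0, 6.0])]
```

```bash

python3 -m crank '[[[3,0,0],[0,0,0],0],[[7,0.5,0],[0,0,0],0],[[11.5,1,0],[0,0,0],0],[[16,1.5,0],[0,0,0],0],[[20.5,2,0],[0,0,0],0]]' 40 >/dev/null
python3 -m crank '[[[4.5,0,0],[0,0,0],0],[[9,0,0],[0,0,0],0],[[12.5,0,0],[0,0,0],0],[[14,0,0],[0,0,0],0],[[14,0,0],[0,0,0],0]]' 40
python3 -m crank '[[[0,0,0],[0,0,0],0],[[0,0,0],[0,0,0],0]]' 40 >/dev/null
cat >> h.py <<'E'
C0=np.array([605.75,91.9])
def posts(P,ctr=C0):
    """steel spindle tips from a cloud: points z 62..93 within the rotor, clustered"""
    q=P.reshape(-1,3); q=q[np.isfinite(q[:,2])]; q=q[(q[:,2]>62)&(q[:,2]<93)&(np.hypot(*(q[:,:2]-ctr).T)<80)&(np.hypot(*(q[:,:2]-ctr).T)>45)]
    out=[]
    while len(q)>5:
        m=np.median(q[np.hypot(*(q[:,:2]-q[0,:2]).T)<22],0); s=np.hypot(*(q[:,:2]-m[:2]).T)<22
        if not s.any(): s[0]=True
        if s.sum()>5: out.append((s.sum(),((q[s].min(0)+q[s].max(0))/2).round(1).tolist(),q[s][:,2].max().round(1)))
        q=q[~s]
    return out
E
python3 - <<'E'
from h import *
go(547.9,114.3,120)
p=wrist('w2')
for c in posts(cloud(p)): print(c)
print([(round(d["p"],2),np.round(d["position"]).tolist()) for d in bot.spot_point("wrist","post0")])
print([(round(d["p"],2),np.round(d["position"]).tolist()) for d in bot.spot_point("wrist","crank_axle")])
print([(round(d["p"],2),np.round(d["position"]).tolist()) for d in bot.spot_point("wrist","knob_mid")])
go(547.9,114.3,120)
E
```

```text
time_s: 8.55
eef_pos: [576.2, 48.3, 205.4]
tcp_rot: [-3.14, -0.0, 1.575]
ft_force: [-0.1, -0.1, -0.7]
finger_gap: 29.7
grip_force: 39.7
pos [576.7  44.9 205.9] rot [-3.141e+00  1.000e-03  1.570e+00] shift cm [ 6.95 -2.88  8.59] turn [-0.  0. -0.]
(np.int64(345), [627.2, 149.3, 77.1], np.float64(92.1))
(np.int64(267), [547.5, 114.3, 77.2], np.float64(91.4))
(np.int64(315), [662.4, 69.9, 77.4], np.float64(91.6))
[(0.95, [583.0, 36.0, 37.0]), (0.79, [629.0, 153.0, 38.0]), (0.77, [543.0, 113.0, 36.0]), (0.61, [671.0, 74.0, 36.0]), (0.54, [613.0, -74.0, 122.0])]
[(0.86, [612.0, -77.0, 120.0]), (0.7, [628.0, 152.0, 39.0])]
[(0.67, [559.0, -66.0, 120.0])]
pos [576.9  45.2 206.3] rot [3.142 0.    1.57 ] shift cm [ 6.91 -2.9   8.63] turn [ 0.   0.  -0.1]
```

View pics/w2.png

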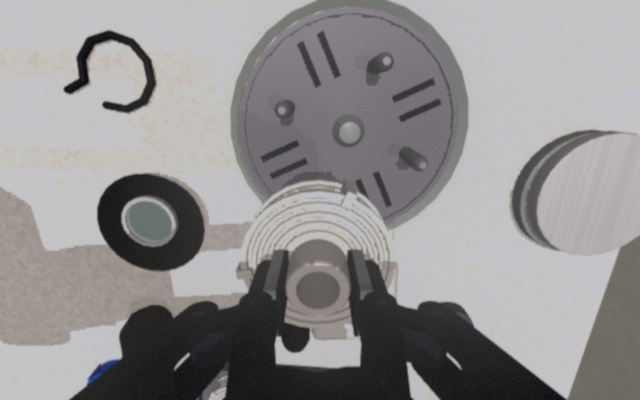

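The wrist view shows the spindles at px (380,62), (284,110) and (411,158). Depth puts them at (627,149), (547.5,114.3) and (662.4,69.9), with tips at about 91 mm. The reel is held squarely at (318,270). I'll load the spindle at (547.5,114.3).

```bash

python3 -m crank '[[[2.5,-1,2],[0,0,0],0],[[5,-2,4],[0,0,0],0],[[6.9,-2.95,6],[0,0,0],0],[[6.9,-2.95,8.1],[0,0,0],0],[[6.9,-2.95,8.1],[0,0,0],0]]' 40 >/dev/null
python3 -m crank '[[[0,0,0],[0,0,0],0],[[0,0,0],[0,0,0],0],[[0,0,0],[0,0,0],0]]' 40
python3 - <<'E'
from h import *
go(547.5,114.6,59)
E
```

```text
time_s: 9.75
eef_pos: [548.5, 115.0, 126.6]
tcp_rot: [3.139, -0.0, 1.571]
ft_force: [-0.2, 0.5, -0.7]
finger_gap: 29.6
grip_force: 39.7
pos [548.5 115.  126.6] rot [ 3.139 -0.     1.571] shift cm [-0.04 -0.12  6.76] turn [ 0.2 -0.  -0. ]
```

```bash

python3 -m crank '[[[0,-0.1,1.5],[0,0,0],0],[[0,-0.1,3],[0,0,0],0],[[0,-0.1,4.5],[0,0,0],0],[[0,-0.1,5.5],[0,0,0],0],[[0,-0.1,6.2],[0,0,0],0]]' 40
python3 -m crank '[[[0,0,0.3],[0,0,0],0],[[0,0,0.4],[0,0,0],0],[[0,0,0.5],[0,0,0],0],[[0,0,0.6],[0,0,0],0],[[0,0,0.6],[0,0,0],0]]' 40
```

```text
time_s: 10.25
eef_pos: [546.5, 115.2, 63.1]
tcp_rot: [3.141, -0.0, 1.571]
ft_force: [0.4, -0.3, -1.2]
finger_gap: 29.7
grip_force: 39.7
time_s: 10.75
eef_pos: [546.8, 115.5, 58.5]
tcp_rot: [3.14, -0.0, 1.571]
ft_force: [-0.6, 1.1, 3.8]
finger_gap: 29.8
grip_force: 40.4
```

```bash

python3 -m crank '[[[0,0,0],[0,0,0],0.5],[[0,0,0],[0,0,0],1],[[0,0,0],[0,0,0],1],[[0,0,0],[0,0,0],1],[[0,0,-2],[0,0,0],1]]' 40 
python3 -m crank '[[[0,0,-3],[0,0,0],1],[[0,0,-8],[0,0,0],1],[[-2,0,-13],[0,0,0],1],[[-6,0,-15],[0,0,0],1],[[-11,0,-15],[0,0,0],1]]' 40
python3 -m crank '[[[-5,-1,0],[0,0,0],1],[[-10,-2,0],[0,0,0],1],[[-15,-3,0],[0,0,0],1],[[-20,-4,0],[0,0,0],1],[[-25,-5,0],[0,0,0],1]]' 40
python3 -m crank '[[[-4,-1,0],[0,0,0],1],[[-6,-2,0],[0,0,0],1],[[-6,-2,0],[0,0,0],1],[[-6,-2,0],[0,0,0],1]]' 40 >/dev/null
python3 - <<'E'
from h import *
go(461.5,-288.6,100)
p=wrist()
for r in reels(p,"wrist"): print(r)
for c in ("scene","top"):
  p=bot.read_camera(c)
  for r in reels(p,c): print(r)
go(461.5,-288.6,100)
E
```

```text
time_s: 11.25
eef_pos: [543.9, 115.1, 75.2]
tcp_rot: [-3.136, 0.001, 1.571]
ft_force: [-0.2, -0.6, 0.4]
finger_gap: 85.3
grip_force: 0.0
time_s: 11.75
eef_pos: [549.4, 5.5, 232.2]
tcp_rot: [3.131, 0.0, 1.575]
ft_force: [0.9, -0.9, -0.9]
finger_gap: 85.4
grip_force: 0.0
time_s: 12.25
eef_pos: [496.6, -241.6, 227.3]
tcp_rot: [3.141, -0.0, 1.571]
ft_force: [1.2, -0.1, -0.2]
finger_gap: 85.8
grip_force: 0.0
pos [ 477.1 -299.8  227. ] rot [-3.141e+00 -1.000e-03  1.570e+00] shift cm [ 1.1  -1.56 12.7 ] turn [-0.  -0.1 -0.1]
(0.94, [34, 90, 89], 'neck', 295.1, -399.1, 'r', 15.5, 'ztop', np.float64(43.6), 'body', 290.7, -404.5, 'r', 49.3)
(0.92, [160, 158, 159], 'neck', 461.8, -288.7, 'r', 15.2, 'ztop', np.float64(47.8), 'body', 461.7, -293.1, 'r', 45.3)
(0.77, [128, 123, 118], 'neck', 457.3, -388.7, 'r', 15.3, 'ztop', np.float64(47.7), 'body', 460.5, -395.0, 'r', 47.0)
(0.55, [29, 49, 99], 'neck', 295.1, -268.3, 'r', 15.4, 'ztop', np.float64(43.7), 'body', 288.7, -269.8, 'r', 49.3)
(0.97, [22, 36, 67], 'neck', 295.4, -265.8, 'r', 15.8, 'ztop', np.float64(45.5), 'body', 294.3, -265.7, 'r', 4
[... 340 characters left out ...]
9, 'r', 51.4)
(0.71, [26, 64, 61], 'neck', 294.9, -396.0, 'r', 17.2, 'ztop', np.float64(45.3), 'body', 296.1, -398.8, 'r', 43.6)
(0.93, [160, 161, 159], 'neck', 439.5, -244.1, 'r', 65.5, 'ztop', np.float64(47.6), 'body', 449.8, -255.5, 'r', 80.1)
(0.59, [43, 94, 91], 'neck', 325.2, -395.1, 'r', 18.0, 'ztop', np.float64(25.2), 'body', 322.8, -395.9, 'r', 18.8)
(0.55, [161, 162, 161], 'neck', 543.0, 112.4, 'r', 14.8, 'ztop', np.float64(78.3), 'body', 544.3, 115.0, 'r', 43.5)
(0.53, [137, 134, 128], 'neck', 439.6, -357.4, 'r', 49.9, 'ztop', np.float64(48.6), 'body', 441.0, -370.3, 'r', 62.2)
pos [ 477.9 -298.6  227.4] rot [ 3.141 -0.     1.573] shift cm [ 1.01 -1.64 12.74] turn [ 0.  -0.   0.1]
```

```bash

python3 -m crank '[[[1,-1.6,4],[0,0,0],1],[[1,-1.6,8.5],[0,0,0],1],[[1,-1.6,13],[0,0,0],1],[[1,-1.6,16],[0,0,0],1],[[1,-1.6,17],[0,0,0],1]]' 40 >/dev/null
python3 -m crank '[[[0,0,0],[0,0,0],1],[[0,0,0],[0,0,0],1],[[0,0,0],[0,0,0],1]]' 40 >/dev/null
python3 - <<'E'
from h import *
go(461.8,-288.7,27.5)
E
```

```text
pos [ 463.  -290.7   59.2] rot [3.138e+00 2.000e-03 1.572e+00] shift cm [ 0.21 -0.13  3.17] turn [0.2 0.1 0.1]
```

```bash

python3 -m crank '[[[0.1,-0.1,1.2],[0,0,0],1],[[0.1,-0.1,2.4],[0,0,0],1],[[0.1,-0.1,3.1],[0,0,0],1],[[0.1,-0.1,3.1],[0,0,0],1],[[0.1,-0.1,3.1],[0,0,0],1]]' 40 
python3 -m crank '[[[0,0,0],[0,0,0],0.6],[[0,0,0],[0,0,0],0.2],[[0,0,0],[0,0,0],0],[[0,0,0],[0,0,0],0],[[0,0,0],[0,0,0],0]]' 40
python3 -m crank '[[[0,0,0],[0,0,0],0],[[0,0,0],[0,0,0],0],[[0,0,-2],[0,0,0],0],[[0,0,-5],[0,0,0],0],[[0,0,-9],[0,0,0],0]]' 40 >/dev/null
python3 -m crank '[[[0,0,-4.5],[0,0,0],0],[[0,0,-8],[0,0,0],0],[[0,0,-9],[0,0,0],0],[[2,2,-9],[0,0,0],0],[[6,4,-9],[0,0,0],0]]' 40
python3 -c "
from h import *
go(627.3,149.5,210)"
```

```text
time_s: 14.25
eef_pos: [460.1, -288.7, 25.8]
tcp_rot: [-3.141, -0.001, 1.571]
ft_force: [-0.6, -0.1, 0.7]
finger_gap: 85.5
grip_force: 0.0
time_s: 14.75
eef_pos: [460.6, -289.0, 26.8]
tcp_rot: [3.141, 0.001, 1.572]
ft_force: [-1.0, -0.8, 3.7]
finger_gap: 30.4
grip_force: 39.5
time_s: 15.75
eef_pos: [500.8, -230.5, 206.1]
tcp_rot: [3.141, 0.002, 1.567]
ft_force: [1.1, -0.1, -0.7]
finger_gap: 30.4
grip_force: 39.8
pos [ 500.8 -230.5  206.1] rot [3.141e+00 2.000e-03 1.567e+00] shift cm [38.04 12.52 -0.44] turn [ 0.1  0.1 -0.2]
```

```bash

python3 -m crank '[[[4.5,1.5,0],[0,0,0],0],[[9,3,0],[0,0,0],0],[[13.5,4.5,0],[0,0,0],0],[[18,6,0],[0,0,0],0],[[22.5,7.5,0],[0,0,0],0]]' 40 >/dev/null
python3 -m crank '[[[4.5,1.5,0],[0,0,0],0],[[9,3,0],[0,0,0],0],[[13,4.4,0],[0,0,0],0],[[15,5,0],[0,0,0],0],[[15.3,5,2],[0,0,0],0]]' 40 >/dev/null
python3 -m crank '[[[0,0,2],[0,0,0],0],[[0,0,5],[0,0,0],0],[[0,0,5.5],[0,0,0],0],[[0,0,5.5],[0,0,0],0],[[0,0,5.5],[0,0,0],0]]' 40
python3 - <<'E'
from h import *
p=wrist(); P=cloud(p)
for c in posts(P): print(c)
go(627.3,149.7,59)
E
```

```text
time_s: 17.25
eef_pos: [625.7, 148.9, 132.0]
tcp_rot: [3.141, -0.0, 1.571]
ft_force: [-0.1, -0.5, 0.5]
finger_gap: 30.4
grip_force: 39.9
(np.int64(1719), [545.9, 115.5, 76.6], np.float64(91.1))
(np.int64(23), [589.4, 35.5, 68.6], np.float64(75.0))
pos [626.2 149.1 132.6] rot [ 3.139 -0.     1.571] shift cm [0.06 0.1  7.36] turn [ 0.1 -0.   0. ]
```

```bash

python3 -m crank '[[[0.05,0.1,1.5],[0,0,0],0],[[0.05,0.1,3],[0,0,0],0],[[0.05,0.1,4.5],[0,0,0],0],[[0.05,0.1,5.8],[0,0,0],0],[[0.05,0.1,6.6],[0,0,0],0]]' 40
python3 -m crank '[[[0,0,0.3],[0,0,0],0],[[0,0,0.5],[0,0,0],0],[[0,0,0.7],[0,0,0],0],[[0,0,0.8],[0,0,0],0],[[0,0,0.8],[0,0,0],0]]' 40
```

```text
time_s: 17.8
eef_pos: [626.4, 149.7, 65.3]
tcp_rot: [3.141, -0.0, 1.571]
ft_force: [-1.1, -0.7, -0.7]
finger_gap: 30.6
grip_force: 39.9
time_s: 18.3
eef_pos: [626.9, 149.9, 58.8]
tcp_rot: [3.139, -0.0, 1.571]
ft_force: [-1.2, 0.1, 3.9]
finger_gap: 30.3
grip_force: 40.2
```

```bash

python3 -m crank '[[[0,0,0],[0,0,0],0.5],[[0,0,0],[0,0,0],1],[[0,0,0],[0,0,0],1],[[0,0,0],[0,0,0],1],[[0,0,-2],[0,0,0],1]]' 40 >/dev/null
python3 -m crank '[[[0,0,-4],[0,0,0],1],[[0,0,-8.5],[0,0,0],1],[[-2,0,-13],[0,0,0],1],[[-6,-2,-15],[0,0,0],1],[[-11,-4,-15],[0,0,0],1]]' 40 >/dev/null
python3 -m crank '[[[-5,-1,0],[0,0,0],1],[[-10,-2,0],[0,0,0],1],[[-15,-3,0],[0,0,0],1],[[-20,-4,0],[0,0,0],1],[[-25,-6,0],[0,0,0],1]]' 40 >/dev/null
python3 -m crank '[[[-4.5,-2,0],[0,0,0],1],[[-9,-4,0],[0,0,0],1],[[-13,-5.5,0],[0,0,0],1],[[-14.5,-6,0],[0,0,0],1],[[-14.5,-6,0],[0,0,0],1]]' 40 >/dev/null
python3 - <<'E'
from h import *
p=wrist()
for r in reels(p,"wrist"): print(r)
for c in ("scene",):
  p=bot.read_camera(c)
  for r in reels(p,c): print(r)
go(457.3,-388.7,60)
E
```

```text
(0.97, [26, 57, 120], 'neck', 295.2, -268.4, 'r', 15.0, 'ztop', np.float64(43.8), 'body', 295.0, -268.3, 'r', 42.6)
(0.94, [139, 132, 128], 'neck', 457.6, -388.7, 'r', 15.1, 'ztop', np.float64(47.8), 'body', 458.3, -393.7, 'r', 46.6)
(0.94, [35, 92, 90], 'neck', 295.2, -400.0, 'r', 15.7, 'ztop', np.float64(43.7), 'body', 289.8, -403.9, 'r', 49.8)
(0.91, [24, 62, 59], 'neck', 295.5, -396.7, 'r', 16.2, 'ztop', np.float64(44.1), 'body', 287.9, -390.4, 'r', 49.7)
(0.75, [92, 90, 85], 'neck', 456.9, -386.7, 'r', 17.6, 'ztop', np.float64(48.5), 'body', 452.7, -383.7, 'r', 44.5)
(0.73, [23, 40, 76], 'neck', 293.9, -265.4, 'r', 16.8, 'ztop', np.float64(44.8), 'body', 289.7, -260.1, 'r', 46.5)
(0.65, [116, 116, 110], 'neck', 545.2, 115.4, 'r', 16.1, 'ztop', np.float64(81.3), 'body', 545.1, 118.7, 'r', 41.6)
(0.65, [116, 116, 110], 'neck', 626.4, 152.0, 'r', 15.1, 'ztop', np.float64(81.2), 'body', 624.3, 155.3, 'r', 43.4)
pos [ 471.2 -342.8  227.2] rot [-3.141e+00 -1.000e-03  1.573e+00] shift cm [-4.6  -1.39 16.71] turn [-0.  -0.1  0.1]
```

```bash

python3 -m crank '[[[-4.6,-1.4,4],[0,0,0],1],[[-4.6,-1.4,8.5],[0,0,0],1],[[-4.6,-1.4,13],[0,0,0],1],[[-4.6,-1.4,16],[0,0,0],1],[[-4.6,-1.4,16.7],[0,0,0],1]]' 40 >/dev/null
python3 -m crank '[[[0,0,0],[0,0,0],1],[[0,0,0],[0,0,0],1],[[0,0,0],[0,0,0],1]]' 40 >/dev/null
python3 - <<'E'
from h import *
go(457.6,-388.7,27.5)
E
```

```text
pos [ 458.4 -391.4   62.7] rot [3.138e+00 3.000e-03 1.572e+00] shift cm [ 0.28 -0.1   3.52] turn [0.2 0.2 0.1]
```

```bash

python3 -m crank '[[[0.1,-0.05,1.2],[0,0,0],1],[[0.1,-0.05,2.4],[0,0,0],1],[[0.1,-0.05,3.3],[0,0,0],1],[[0.1,-0.05,3.3],[0,0,0],1],[[0.1,-0.05,3.3],[0,0,0],1]]' 40 
python3 -m crank '[[[0,0,0],[0,0,0],0.6],[[0,0,0],[0,0,0],0.2],[[0,0,0],[0,0,0],0],[[0,0,0],[0,0,0],0],[[0,0,0],[0,0,0],0]]' 40
python3 -m crank '[[[0,0,0],[0,0,0],0],[[0,0,0],[0,0,0],0],[[0,0,-2],[0,0,0],0],[[0,0,-5],[0,0,0],0],[[0,0,-9],[0,0,0],0]]' 40 >/dev/null
python3 -m crank '[[[0,0,-4.5],[0,0,0],0],[[0,0,-8],[0,0,0],0],[[0,0,-9.3],[0,0,0],0],[[2,2,-9.3],[0,0,0],0],[[6,4,-9.3],[0,0,0],0]]' 40
python3 -c "
from h import *
go(662.6,70,210)"
```

```text
time_s: 21.8
eef_pos: [455.8, -389.2, 26.5]
tcp_rot: [-3.14, -0.001, 1.571]
ft_force: [0.9, 0.0, 0.6]
finger_gap: 85.2
grip_force: 0.0
time_s: 22.3
eef_pos: [456.5, -389.8, 28.0]
tcp_rot: [3.141, 0.001, 1.571]
ft_force: [-0.5, 1.3, 3.8]
finger_gap: 30.4
grip_force: 39.5
time_s: 23.3
eef_pos: [496.4, -331.5, 209.8]
tcp_rot: [3.141, 0.002, 1.567]
ft_force: [0.2, 0.3, 0.1]
finger_gap: 30.6
grip_force: 39.9
pos [ 496.4 -331.5  209.8] rot [3.141e+00 2.000e-03 1.567e+00] shift cm [40.2  16.48 -0.08] turn [ 0.   0.1 -0.2]
```

```bash

python3 -m crank '[[[4.5,2,0],[0,0,0],0],[[9,4,0],[0,0,0],0],[[13.5,6,0],[0,0,0],0],[[18,8,0],[0,0,0],0],[[22.5,10,0],[0,0,0],0]]' 40 >/dev/null
python3 -m crank '[[[4.5,1.5,0],[0,0,0],0],[[9,3,0],[0,0,0],0],[[13,5,0],[0,0,0],0],[[16,6,0],[0,0,0],0],[[17.5,6.4,0],[0,0,0],0]]' 40 >/dev/null
python3 -m crank '[[[0,0,2],[0,0,0],0],[[0,0,5],[0,0,0],0],[[0,0,7.4],[0,0,0],0],[[0,0,7.4],[0,0,0],0],[[0,0,7.4],[0,0,0],0]]' 40
python3 - <<'E'
from h import *
p=wrist(); P=cloud(p)
for c in posts(P): print(c)
go(662.6,69.3,59)
E
```

```text
time_s: 24.8
eef_pos: [659.0, 69.9, 135.4]
tcp_rot: [-3.139, 0.0, 1.571]
ft_force: [0.9, 0.1, -0.2]
finger_gap: 30.5
grip_force: 39.9
(np.int64(1961), [626.1, 150.4, 77.0], np.float64(91.8))
(np.int64(2232), [546.2, 114.8, 76.9], np.float64(91.8))
(np.int64(569), [583.1, 35.4, 76.7], np.float64(91.3))
pos [660.2  70.  136.7] rot [3.141 0.    1.571] shift cm [-0.07  0.24  7.77] turn [0. 0. 0.]
```

```bash

python3 -m crank '[[[-0.05,0.15,1.5],[0,0,0],0],[[-0.05,0.15,3],[0,0,0],0],[[-0.05,0.15,4.5],[0,0,0],0],[[-0.05,0.15,6],[0,0,0],0],[[-0.05,0.15,7],[0,0,0],0]]' 40
python3 -m crank '[[[0,0,0.2],[0,0,0],0],[[0,0,0.4],[0,0,0],0],[[0,0,0.6],[0,0,0],0],[[0,0,0.7],[0,0,0],0],[[0,0,0.7],[0,0,0],0]]' 40
```

```text
time_s: 25.35
eef_pos: [661.3, 70.0, 65.3]
tcp_rot: [-3.141, 0.0, 1.571]
ft_force: [0.1, 0.7, 0.2]
finger_gap: 30.7
grip_force: 39.9
time_s: 25.85
eef_pos: [661.7, 70.2, 59.9]
tcp_rot: [3.141, -0.0, 1.571]
ft_force: [-0.4, 0.6, 1.6]
finger_gap: 30.4
grip_force: 40.1
```

```bash

python3 -m crank '[[[0,0,0.15],[0,0,0],0],[[0,0,0.15],[0,0,0],0]]' 40
python3 -m crank '[[[0,0,0],[0,0,0],0.5],[[0,0,0],[0,0,0],1],[[0,0,0],[0,0,0],1],[[0,0,0],[0,0,0],1],[[0,0,-2],[0,0,0],1]]' 40 >/dev/null
python3 -m crank '[[[0,0,-4],[0,0,0],1],[[0,0,-8.5],[0,0,0],1],[[0,-1,-13],[0,0,0],1],[[-5,-4,-18],[0,0,0],1],[[-10,-8,-20],[0,0,0],1]]' 40 >/dev/null
python3 -m crank '[[[-2,-1,0],[0,0,0],1],[[-2,-1,0],[0,0,0],1],[[-2,-1,0],[0,0,0],1],[[-2,-1,0],[0,0,0],1],[[-2,-1,0],[0,0,0],1]]' 40
python3 - <<'E'
from h import *
p=wrist('w3'); P=cloud(p)
for r in reels(p,"wrist"): print(r)
def sp(c,n): print(c,n,[(round(d["p"],2),np.round(d["position"]).tolist()) for d in bot.spot_point(c,n)])
sp("wrist","knob_mid"); sp("wrist","crank_axle")
q=P.reshape(-1,3); q=q[np.isfinite(q[:,2])]
k=q[(q[:,2]>135)&(q[:,2]<150)&(np.abs(q[:,0]-612)<80)&(np.abs(q[:,1]+74)<80)]
print(len(k), k.min(0) if len(k) else 0, k.max(0) if len(k) else 0)
for c in ("top","scene"):
  p=bot.read_camera(c); sp(c,"knob_mid"); sp(c,"crank_axle"); sp(c,"reel0")
  if c=="scene":
    for r in reels(p,c): print(r)
go(557,-64,200)
E
```

```text
time_s: 26.05
eef_pos: [661.7, 70.3, 59.9]
tcp_rot: [3.14, -0.0, 1.572]
ft_force: [-2.7, -0.0, 8.4]
finger_gap: 29.9
grip_force: 40.7
time_s: 27.55
eef_pos: [594.9, -18.0, 259.8]
tcp_rot: [-3.14, -0.001, 1.573]
ft_force: [0.5, 0.8, -1.6]
finger_gap: 85.4
grip_force: 0.0
(0.97, [30, 56, 123], 'neck', 396.7, -137.1, 'r', 192.4, 'ztop', np.float64(26.6), 'body', 396.7, -137.1, 'r', 192.4)
(0.95, [166, 164, 167], 'neck', 546.0, 114.6, 'r', 15.0, 'ztop', np.float64(80.1), 'body', 542.6, 115.0, 'r', 45.0)
(0.85, [164, 162, 166], 'neck', 625.5, 142.6, 'r', 12.7, 'ztop', np.float64(79.0), 'body', 627.8, 145.2, 'r', 41.4)
(0.84, [165, 163, 166], 'neck', 660.9, 71.0, 'r', 15.2, 'ztop', np.float64(80.0), 'body', 665.2, 70.6, 'r', 46.9)
(0.53, [0, 101, 100], 'neck', 422.5, -212.9, 'r', 218.8, 'ztop', np.float64(35.0), 'body', 424.0, -218.4, 'r', 222.8)
wrist knob_mid [(0.87, [560.0, -66.0, 123.0]), (0.73, [612.0, -76.0, 122.0]), (0.61, [746.0, -160.0, -4.0]), (0.38, [581.0, 34.0, 38.0])]
wrist crank_axle [(0.8, [614.0, -72.0, 122.0])]
507 [545.28526547 -74.18519966 135.07290977] [568.35969244 -5
[... 563 characters left out ...]
), (0.37, [506.0, -344.0, 0.0])]
(0.88, [24, 43, 83], 'neck', 293.7, -265.3, 'r', 15.6, 'ztop', np.float64(45.4), 'body', 288.3, -275.4, 'r', 52.7)
(0.87, [119, 120, 114], 'neck', 625.9, 152.4, 'r', 15.3, 'ztop', np.float64(81.3), 'body', 626.2, 155.1, 'r', 42.5)
(0.86, [119, 119, 114], 'neck', 544.2, 116.4, 'r', 16.9, 'ztop', np.float64(81.0), 'body', 538.2, 117.7, 'r', 47.4)
(0.8, [120, 120, 114], 'neck', 659.8, 74.5, 'r', 15.7, 'ztop', np.float64(81.0), 'body', 658.6, 75.8, 'r', 42.7)
(0.77, [28, 78, 73], 'neck', 294.7, -397.9, 'r', 16.1, 'ztop', np.float64(44.7), 'body', 298.9, -397.1, 'r', 42.6)
pos [594.6 -19.1 260.7] rot [3.141 0.    1.571] shift cm [-4.49 -3.76  6.07] turn [0. 0. 0.]
```

View pics/w3.png

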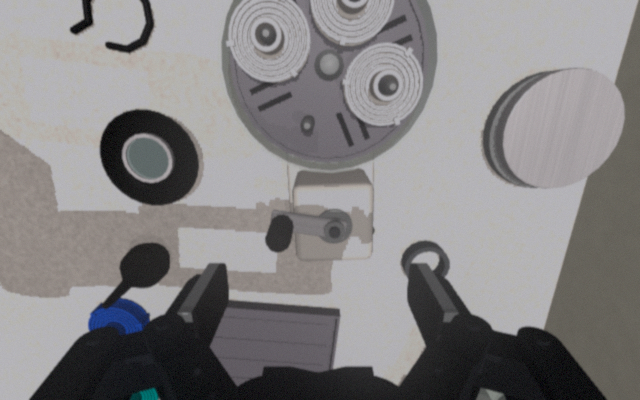

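All three reels measure 80 mm at the neck top, so they are fully down. The knob is at px (279,233), and depth puts it at (556.8,-63.2). The axle hub is at px (335,230), about (611,-73). Going to the knob now.

```bash

python3 -m crank '[[[-2.5,-2,2],[0,0,0],1],[[-4.4,-3.8,4.5],[0,0,0],1],[[-4.4,-3.8,8],[0,0,0],1],[[-4.4,-3.8,9.5],[0,0,0],1],[[-4.4,-3.8,9.5],[0,0,0],1]]' 60 >/dev/null
python3 -m crank '[[[0,0,0],[0,0,0],1],[[0,0,0],[0,0,0],1],[[0,0,0],[0,0,0],1]]' 60 >/dev/null
python3 - <<'E'
from h import *
go(556.8,-63.2,108)
E
```

```text
pos [557.8 -63.1 167.1] rot [3.139e+00 1.000e-03 1.572e+00] shift cm [-0.   -0.12  5.91] turn [0.2 0.  0.1]
```

```bash

python3 -m crank '[[[0,-0.05,2],[0,0,0],1],[[0,-0.05,4],[0,0,0],1],[[0,-0.05,5.5],[0,0,0],1],[[0,-0.05,5.8],[0,0,0],1],[[0,-0.05,5.8],[0,0,0],1]]' 60 
python3 -m crank '[[[0,0,0],[0,0,0],0.6],[[0,0,0],[0,0,0],0.2],[[0,0,0],[0,0,0],0],[[0,0,0],[0,0,0],0],[[0,0,0],[0,0,0],0]]' 60
python3 -c "
from h import *
go(611.3-55,-72.9,108)"
```

```text
time_s: 29.5
eef_pos: [556.3, -63.0, 107.9]
tcp_rot: [3.141, 0.0, 1.572]
ft_force: [-0.2, 0.7, 0.2]
finger_gap: 85.6
grip_force: 0.0
time_s: 30.0
eef_pos: [557.6, -63.3, 108.6]
tcp_rot: [3.138, 0.0, 1.571]
ft_force: [2.5, 0.8, 2.3]
finger_gap: 22.3
grip_force: 58.7
pos [557.6 -63.3 108.6] rot [3.138 0.    1.571] shift cm [-0.96 -0.13  0.06] turn [0.2 0.  0. ]
```

```bash

python3 -m crank '[[[-0.15,-0.02,0],[0,0,0],0],[[-0.4,-0.06,0],[0,0,0],0],[[-0.7,-0.08,0],[0,0,0],0],[[-0.95,-0.08,0],[0,0,0],0]]' 60
python3 -m crank '[[[-0.86,0.07,0],[0,0,0],0],[[-1.70,0.27,0],[0,0,0],0],[[-2.50,0.60,0],[0,0,0],0],[[-3.23,1.05,0],[0,0,0],0],[[-3.89,1.61,0],[0,0,0],0]]' 60
python3 -m crank '[[[-0.56,0.66,0],[0,0,0],0],[[-1.01,1.39,0],[0,0,0],0],[[-1.34,2.19,0],[0,0,0],0],[[-1.54,3.03,0],[0,0,0],0],[[-1.61,3.89,0],[0,0,0],0]]' 60
python3 -c "
from h import *
go(611.3,-72.9-55,108)"
```

```text
time_s: 30.4
eef_pos: [557.0, -73.1, 108.6]
tcp_rot: [3.138, 0.001, 1.571]
ft_force: [4.2, 0.2, 5.7]
finger_gap: 22.4
grip_force: 59.1
time_s: 30.9
eef_pos: [573.0, -110.8, 108.5]
tcp_rot: [3.138, -0.002, 1.571]
ft_force: [4.6, 6.1, 5.9]
finger_gap: 22.1
grip_force: 59.2
time_s: 31.4
eef_pos: [609.8, -126.8, 108.5]
tcp_rot: [-3.14, -0.002, 1.571]
ft_force: [-0.4, 3.9, 10.3]
finger_gap: 22.3
grip_force: 59.7
pos [ 609.8 -126.8  108.5] rot [-3.140e+00 -2.000e-03  1.571e+00] shift cm [-0.11  0.15  0.05] turn [-0.1 -0.1  0. ]
```

```bash

python3 -m crank '[[[0.27,1.70,0],[0,0,0],0],[[1.05,3.23,0],[0,0,0],0],[[2.27,4.45,0],[0,0,0],0],[[3.80,5.23,0],[0,0,0],0],[[5.5,5.5,0],[0,0,0],0]]' 60
python3 -m crank '[[[1.70,-0.27,0],[0,0,0],0],[[3.23,-1.05,0],[0,0,0],0],[[4.45,-2.27,0],[0,0,0],0],[[5.23,-3.80,0],[0,0,0],0],[[5.5,-5.5,0],[0,0,0],0]]' 60
python3 -m crank '[[[-0.27,-1.70,0],[0,0,0],0],[[-1.05,-3.23,0],[0,0,0],0],[[-2.27,-4.45,0],[0,0,0],0],[[-3.80,-5.23,0],[0,0,0],0],[[-5.5,-5.5,0],[0,0,0],0]]' 60
python3 -m crank '[[[-1.70,0.27,0],[0,0,0],0],[[-3.23,1.05,0],[0,0,0],0],[[-4.45,2.27,0],[0,0,0],0],[[-5.23,3.80,0],[0,0,0],0],[[-5.5,5.5,0],[0,0,0],0]]' 60
```

```text
time_s: 31.9
eef_pos: [667.0, -73.9, 108.6]
tcp_rot: [3.139, 0.002, 1.571]
ft_force: [0.4, -1.1, 7.4]
finger_gap: 22.6
grip_force: 59.4
time_s: 32.4
eef_pos: [610.7, -16.6, 108.6]
tcp_rot: [3.139, -0.0, 1.572]
ft_force: [1.4, -2.4, 7.3]
finger_gap: 22.4
grip_force: 59.6
time_s: 32.9
eef_pos: [556.8, -73.3, 108.6]
tcp_rot: [3.137, 0.0, 1.571]
ft_force: [9.1, 1.5, 1.2]
finger_gap: 22.7
grip_force: 59.1
time_s: 33.4
eef_pos: [609.7, -126.9, 108.5]
tcp_rot: [-3.14, -0.003, 1.57]
ft_force: [-0.9, 8.2, 12.7]
finger_gap: 22.6
grip_force: 60.6
```

```bash

python3 -m crank '[[[0.27,1.70,0],[0,0,0],0],[[1.05,3.23,0],[0,0,0],0],[[2.27,4.45,0],[0,0,0],0],[[3.80,5.23,0],[0,0,0],0],[[5.5,5.5,0],[0,0,0],0]]' 60
python3 -m crank '[[[1.70,-0.27,0],[0,0,0],0],[[3.23,-1.05,0],[0,0,0],0],[[4.45,-2.27,0],[0,0,0],0],[[5.23,-3.80,0],[0,0,0],0],[[5.5,-5.5,0],[0,0,0],0]]' 60 | grep ft
python3 -m crank '[[[-0.27,-1.70,0],[0,0,0],0],[[-1.05,-3.23,0],[0,0,0],0],[[-2.27,-4.45,0],[0,0,0],0],[[-3.80,-5.23,0],[0,0,0],0],[[-5.5,-5.5,0],[0,0,0],0]]' 60 | grep ft
python3 -m crank '[[[-1.70,0.27,0],[0,0,0],0],[[-3.23,1.05,0],[0,0,0],0],[[-4.45,2.27,0],[0,0,0],0],[[-5.23,3.80,0],[0,0,0],0],[[-5.5,5.5,0],[0,0,0],0]]' 60
python3 -m crank '[[[0.27,1.70,0],[0,0,0],0],[[1.05,3.23,0],[0,0,0],0],[[2.27,4.45,0],[0,0,0],0],[[3.80,5.23,0],[0,0,0],0],[[5.5,5.5,0],[0,0,0],0]]' 60 | grep ft
python3 -m crank '[[[1.70,-0.27,0],[0,0,0],0],[[3.23,-1.05,0],[0,0,0],0],[[4.45,-2.27,0],[0,0,0],0],[[5.23,-3.80,0],[0,0,0],0],[[5.5,-5.5,0],[0,0,0],0]]' 60 | grep ft
python3 -m crank '[[[-0.27,-1.70,0],[0,0,0],0],[[-1.05,-3.23,0],[0,0,0],0],[[-2.27,-4.45,0],[0,0,0],0],[[-3.80,-5.23,0],[0,0,0],0],[[-5.5,-5.5,0],[0,0,0],0]]' 60
python3 -m crank '[[[-0.86,0.07,0],[0,0,0],0],[[-1.70,0.27,0],[0,0,0],0],[[-2.50,0.60,0],[0,0,0],0],[[-3.23,1.05,0],[0,0,0],0],[[-3.89,1.61,0],[0,0,0],0]]' 60 | grep ft
python3 -m crank '[[[-0.56,0.66,0],[0,0,0],0],[[-1.01,1.39,0],[0,0,0],0],[[-1.34,2.19,0],[0,0,0],0],[[-1.54,3.03,0],[0,0,0],0],[[-1.61,3.89,0],[0,0,0],0]]' 60
python3 -m crank '[[[0.0,0.6,0],[0,0,0],0],[[0.02,0.8,0],[0,0,0],0],[[0.02,0.8,0],[0,0,0],0],[[0.02,0.8,0],[0,0,0],0]]' 60
```

```text
time_s: 33.9
eef_pos: [667.0, -74.1, 108.6]
tcp_rot: [3.139, 0.002, 1.571]
ft_force: [1.6, -1.7, 7.8]
finger_gap: 22.8
grip_force: 60.1
ft_force: [1.4, -3.3, 9.1]
ft_force: [10.4, 2.2, 1.0]
time_s: 35.4
eef_pos: [609.7, -126.9, 108.5]
tcp_rot: [-3.14, -0.003, 1.57]
ft_force: [-1.6, 7.2, 11.9]
finger_gap: 22.0
grip_force: 60.7
ft_force: [1.2, -1.3, 7.8]
ft_force: [1.5, -1.5, 8.9]
time_s: 36.9
eef_pos: [556.8, -73.4, 108.6]
tcp_rot: [3.137, -0.0, 1.571]
ft_force: [10.1, 1.7, 1.1]
finger_gap: 22.6
grip_force: 59.5
ft_force: [4.8, 7.3, 7.3]
time_s: 37.9
eef_pos: [609.6, -126.8, 108.5]
tcp_rot: [-3.14, -0.002, 1.571]
ft_force: [0.0, 4.1, 11.2]
finger_gap: 22.3
grip_force: 60.6
time_s: 38.3
eef_pos: [617.9, -126.6, 108.5]
tcp_rot: [-3.141, -0.002, 1.571]
ft_force: [0.6, 4.2, 11.4]
finger_gap: 22.8
grip_force: 60.6
```

```bash

python3 -m crank '[[[0,0,0],[0,0,0],0.5],[[0,0,0],[0,0,0],1],[[0,0,0],[0,0,0],1],[[0,0,-2],[0,0,0],1],[[0,0,-5],[0,0,0],1]]' 40 >/dev/null
python3 -m crank '[[[0,0,-4],[0,0,0],1],[[0,0,-8],[0,0,0],1],[[3,-1,-11],[0,0,0],1],[[8,-2,-12],[0,0,0],1],[[13,-3,-12],[0,0,0],1]]' 40 >/dev/null
python3 -m crank '[[[3,-1,0],[0,0,0],1],[[5,-2,0],[0,0,0],1],[[5,-2,0],[0,0,0],1],[[5,-2,0],[0,0,0],1],[[5,-2,0],[0,0,0],1]]' 40
python3 - <<'E'
from h import *
p=wrist('w4')
for r in reels(p,"wrist"): print(r)
p=bot.read_camera("scene")
for r in reels(p,"scene"): print(r)
p=bot.read_camera("top")
def sp(c,n): print(c,n,[(round(d["p"],2),np.round(d["position"]).tolist()) for d in bot.spot_point(c,n)])
sp("top","knob_mid");sp("top","reel0")
P=cloud(p)  # mat: brown pixels
hsv=cv2.cvtColor(p["color"],cv2.COLOR_RGB2HSV); m=(hsv[...,1]>70)&(np.abs(P[...,0]-494)<140)&(np.abs(P[...,1]-360)<140)
q=P[m]; q=q[np.isfinite(q[:,2])&(q[:,2]<30)]; print('mat',len(q),np.median(q[:,2]),cv2.minAreaRect(q[:,:2].astype(np.float32)),np.percentile(q,[1,99],axis=0).round())
go(547,115,200)
E
```

```text
time_s: 39.8
eef_pos: [569.0, 48.8, 277.2]
tcp_rot: [-3.141, 0.001, 1.571]
ft_force: [0.5, -0.6, -0.4]
finger_gap: 85.6
grip_force: 0.0
(0.93, [155, 153, 155], 'neck', 645.1, 42.1, 'r', 15.3, 'ztop', np.float64(79.9), 'body', 643.5, 40.0, 'r', 44.6)
(0.84, [155, 153, 156], 'neck', 567.4, 138.0, 'r', 14.9, 'ztop', np.float64(80.1), 'body', 567.9, 138.7, 'r', 42.3)
(0.7, [155, 153, 155], 'neck', 557.5, 51.6, 'r', 15.2, 'ztop', np.float64(79.8), 'body', 558.3, 49.1, 'r', 44.0)
(0.54, [4, 73, 72], 'neck', 286.1, -363.4, 'r', 10.6, 'ztop', np.float64(22.1), 'body', 279.8, -371.5, 'r', 20.4)
(0.9, [117, 117, 112], 'neck', 567.0, 141.4, 'r', 16.0, 'ztop', np.float64(80.6), 'body', 561.6, 141.9, 'r', 48.1)
(0.84, [118, 117, 110], 'neck', 557.1, 54.4, 'r', 16.0, 'ztop', np.float64(81.4), 'body', 558.3, 54.3, 'r', 42.2)
(0.73, [29, 79, 74], 'neck', 294.9, -396.2, 'r', 17.3, 'ztop', np.float64(45.3), 'body', 289.7, -407.2, 'r', 57.2)
(0.72, [25, 44, 86], 'neck', 294.8, -266.9, 'r', 16.5, 'ztop', np.float64(45.8), 'body', 284.4, -266.5, 'r', 53.1)
(0.69, [118, 119, 113], 'neck', 645.0, 44.6, 'r', 15.5, 'ztop', np.float64(80.7), 'body', 646.0, 45.1, 'r', 41.7)
top knob_mid [(0.59, [615.0, -125.0, 122.0])]
top reel0 [(0.88, [558.0, 52.0, 39.0]), (0.8, [566.0, 139.0, 37.0]), (0.8, [294.0, -398.0, 2.0]), (0.68, [292.0, -266.0, -1.0]), (0.44, [377.0, -13.0, 7.0]), (0.4, [646.0, 41.0, 39.0])]
mat 5627 2.4895372454159315 ((489.69647216796875, 356.90679931640625), (217.61019897460938, 217.01596069335938), 89.05014038085938) [[384. 251.  -5.]
 [595. 463.  10.]]
pos [569.   49.2 277.5] rot [-3.141  0.     1.571] shift cm [ 6.58 -2.2   7.75] turn [-0.  0. -0.]
```

View pics/w4.png

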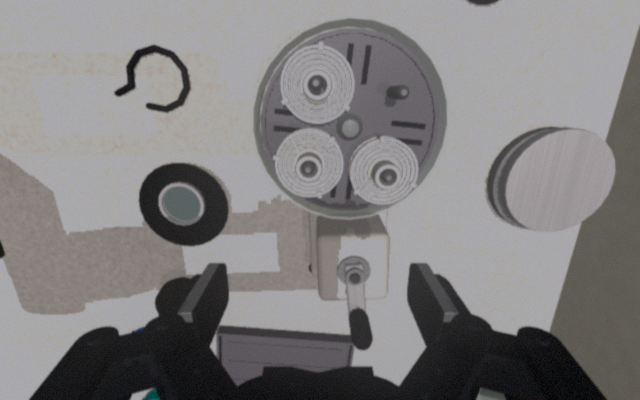

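After the cranking, the reels are still seated (neck tops about 80 mm) at px (317,84), (309,165) and (386,174). That puts them at (567,138), (557.5,51.6) and (645,42). I'll unload them now, starting with (567,138).

```bash

python3 -m crank '[[[4,-0.1,3],[0,0,0],1],[[8.8,-0.15,6],[0,0,0],1],[[8.8,-0.15,10.5],[0,0,0],1],[[8.8,-0.15,15],[0,0,0],1],[[8.8,-0.15,17.7],[0,0,0],1]]' 40 >/dev/null
python3 -m crank '[[[0,0,0],[0,0,0],1],[[0,0,0],[0,0,0],1],[[0,0,0],[0,0,0],1],[[0,0,0],[0,0,0],1]]' 40 >/dev/null
python3 - <<'E'
from h import *
go(567.4,138,59.5)
p=wrist()
for r in reels(p,"wrist"): print(r)
E
```

```text
pos [569.1 137.9 102.9] rot [ 3.137e+00 -1.000e-03  1.571e+00] shift cm [ 0.01 -0.19  4.34] turn [ 0.3 -0.   0. ]
(0.87, [123, 117, 113], 'neck', 562.6, 94.7, 'r', 53.7, 'ztop', np.float64(79.7), 'body', 542.0, 55.2, 'r', 96.5)
(0.66, [151, 148, 145], 'neck', 567.4, 138.3, 'r', 15.2, 'ztop', np.float64(79.9), 'body', 562.7, 136.4, 'r', 45.2)
(0.57, [141, 138, 137], 'neck', 609.7, 96.3, 'r', 62.3, 'ztop', np.float64(73.5), 'body', 612.0, 69.3, 'r', 88.7)
```

```bash

python3 -m crank '[[[0,-0.1,1.5],[0,0,0],1],[[0,-0.1,3],[0,0,0],1],[[0,-0.1,4.2],[0,0,0],1],[[0,-0.1,4.2],[0,0,0],1],[[0,-0.1,4.2],[0,0,0],1]]' 40
python3 -m crank '[[[0,0,0],[0,0,0],0.6],[[0,0,0],[0,0,0],0.2],[[0,0,0],[0,0,0],0],[[0,0,0],[0,0,0],0],[[0,0,0],[0,0,0],0]]' 40
python3 -m crank '[[[0,0,0],[0,0,0],0],[[0,0,-0.5],[0,0,0],0],[[0,0,-1.5],[0,0,0],0],[[0,0,-3],[0,0,0],0],[[0,0,-5],[0,0,0],0]]' 40
python3 -m crank '[[[0,0,-3],[0,0,0],0],[[0,0,-6],[0,0,0],0],[[0,0,-7],[0,0,0],0],[[0,0,-7],[0,0,0],0],[[0,0,-7],[0,0,0],0]]' 40
python3 -c "
from h import *
go(545,412,170)"
```

```text
time_s: 41.65
eef_pos: [566.4, 137.8, 58.8]
tcp_rot: [3.142, 0.0, 1.571]
ft_force: [-0.2, -0.4, -0.2]
finger_gap: 85.3
grip_force: 0.0
time_s: 42.15
eef_pos: [566.6, 137.8, 59.3]
tcp_rot: [3.141, -0.0, 1.571]
ft_force: [-0.6, -0.7, 3.6]
finger_gap: 29.4
grip_force: 39.6
time_s: 42.65
eef_pos: [565.3, 137.7, 108.6]
tcp_rot: [-3.139, 0.0, 1.572]
ft_force: [0.8, -0.2, -0.4]
finger_gap: 29.5
grip_force: 39.6
time_s: 43.15
eef_pos: [565.4, 137.7, 177.7]
tcp_rot: [-3.14, 0.0, 1.571]
ft_force: [0.1, -1.4, -1.6]
finger_gap: 29.2
grip_force: 39.6
pos [565.4 137.7 177.7] rot [-3.14   0.     1.571] shift cm [27.44 -2.02  0.77] turn [-0.1  0.   0. ]
```

```bash

python3 -m crank '[[[4,-0.5,0],[0,0,0],0],[[9,-1,0],[0,0,0],0],[[14,-1.5,0],[0,0,0],0],[[19,-2,0],[0,0,0],0],[[23,-2,2],[0,0,0],0]]' 40 >/dev/null
python3 -m crank '[[[3,0,3],[0,0,0],0],[[4.4,0,6],[0,0,0],0],[[4.4,0,9],[0,0,0],0],[[4.4,0,10.5],[0,0,0],0],[[4.4,0,10.5],[0,0,0],0]]' 40 >/dev/null
python3 -m crank '[[[0,0,0],[0,0,0],0],[[0,0,0],[0,0,0],0],[[0,0,0],[0,0,0],0]]' 40 
python3 - <<'E'
from h import *
go(545,412,28)
E
```

```text
time_s: 44.45
eef_pos: [547.4, 412.1, 55.7]
tcp_rot: [3.139, -0.002, 1.571]
ft_force: [0.2, -1.0, -0.1]
finger_gap: 29.7
grip_force: 39.6
pos [547.4 412.1  55.7] rot [ 3.139e+00 -2.000e-03  1.571e+00] shift cm [-0.01 -0.24  2.77] turn [ 0.2 -0.1 -0. ]
```

```bash

python3 -m crank '[[[0,-0.2,1],[0,0,0],0],[[0,-0.2,1.8],[0,0,0],0],[[0,-0.2,2.4],[0,0,0],0],[[0,-0.2,2.6],[0,0,0],0],[[0,-0.2,2.7],[0,0,0],0]]' 40
python3 -m crank '[[[0,0,0.05],[0,0,0],0],[[0,0,0.1],[0,0,0],0]]' 40
python3 -m crank '[[[0,0,0],[0,0,0],0.5],[[0,0,0],[0,0,0],1],[[0,0,0],[0,0,0],1],[[0,0,0],[0,0,0],1],[[0,0,-2],[0,0,0],1]]' 40
python3 -m crank '[[[0,0,-4],[0,0,0],1],[[0,0,-8.5],[0,0,0],1],[[-2,0,-13],[0,0,0],1],[[-6,0,-17],[0,0,0],1],[[-11,0,-20],[0,0,0],1]]' 40 >/dev/null
python3 -m crank '[[[-5,0,0],[0,0,0],1],[[-10,0,0],[0,0,0],1],[[-15,0,0],[0,0,0],1],[[-19,0,0],[0,0,0],1],[[-21,0,0],[0,0,0],1]]' 40 >/dev/null
python3 -m crank '[[[0,0,0],[0,0,0],1],[[0,0,0],[0,0,0],1],[[0,0,0],[0,0,0],1]]' 40 >/dev/null
python3 - <<'E'
from h import *
p=wrist()
for r in reels(p,"wrist"): print(r)
p=bot.read_camera("scene")
for r in reels(p,"scene"): print(r)
go(557.5,51.6,100)
E
```

```text
time_s: 44.95
eef_pos: [543.2, 411.2, 27.3]
tcp_rot: [-3.14, 0.001, 1.572]
ft_force: [-4.9, -3.6, 12.2]
finger_gap: 29.4
grip_force: 41.0
time_s: 45.15
eef_pos: [543.2, 411.2, 27.3]
tcp_rot: [-3.14, 0.001, 1.572]
ft_force: [-4.3, -3.9, 14.9]
finger_gap: 29.3
grip_force: 41.3
time_s: 45.65
eef_pos: [541.9, 410.3, 42.5]
tcp_rot: [-3.136, 0.004, 1.571]
ft_force: [-0.3, -0.2, -0.6]
finger_gap: 85.4
grip_force: 0.0
(0.68, [155, 153, 155], 'neck', 645.5, 42.9, 'r', 15.4, 'ztop', np.float64(79.7), 'body', 647.6, 36.4, 'r', 49.6)
(0.57, [132, 126, 122], 'neck', 557.6, 51.1, 'r', 15.3, 'ztop', np.float64(79.9), 'body', 559.4, 43.4, 'r', 48.0)
(0.55, [15, 50, 123], 'neck', 373.4, -79.2, 'r', 211.2, 'ztop', np.float64(23.7), 'body', 373.4, -79.2, 'r', 211.2)
(0.93, [96, 94, 89], 'neck', 557.1, 53.9, 'r', 16.6, 'ztop', np.float64(82.0), 'body', 558.5, 53.0, 'r', 42.1)
(0.91, [114, 113, 108], 'neck', 542.0, 413.2, 'r', 16.0, 'ztop', np.float64(48.7), 'body', 535.3, 411.4, 'r', 49.2)
(0.61, [116, 116, 111], 'neck', 645.3, 44.8, 'r', 15.6, 'ztop', np.float64(81.6), 'body', 640.4, 40.7, 'r', 47.2)
(0.56, [29, 76, 72], 'neck', 295.6, -397.1, 'r', 18.2, 'ztop', np.float64(44.8), 'body', 287.5, -407.0, 'r', 55.5)
pos [544.2 105.3 237.6] rot [-3.141 -0.     1.573] shift cm [-5.37  1.32 13.76] turn [-0.  -0.   0.1]
```

```bash

python3 -m crank '[[[-2.5,0.6,3],[0,0,0],1],[[-5.4,1.3,6],[0,0,0],1],[[-5.4,1.3,10],[0,0,0],1],[[-5.4,1.3,13.7],[0,0,0],1],[[-5.4,1.3,13.7],[0,0,0],1]]' 40 >/dev/null
python3 -m crank '[[[0,0,0],[0,0,0],1],[[0,0,0],[0,0,0],1],[[0,0,0],[0,0,0],1],[[0,0,0],[0,0,0],1]]' 40 >/dev/null
python3 - <<'E'
from h import *
go(557.6,51.3,59.5)
E
```

```text
pos [558.5  50.4 102.6] rot [ 3.138 -0.     1.572] shift cm [ 0.09 -0.11  4.31] turn [ 0.2 -0.   0.1]
```

```bash

python3 -m crank '[[[0.05,-0.05,1.5],[0,0,0],1],[[0.05,-0.05,3],[0,0,0],1],[[0.05,-0.05,4.2],[0,0,0],1],[[0.05,-0.05,4.2],[0,0,0],1],[[0.05,-0.05,4.2],[0,0,0],1]]' 40 >/dev/null
python3 -m crank '[[[0,0,0],[0,0,0],0.6],[[0,0,0],[0,0,0],0.2],[[0,0,0],[0,0,0],0],[[0,0,0],[0,0,0],0],[[0,0,0],[0,0,0],0]]' 40
python3 -m crank '[[[0,0,0],[0,0,0],0],[[0,0,-0.5],[0,0,0],0],[[0,0,-1.5],[0,0,0],0],[[0,0,-3],[0,0,0],0],[[0,0,-5],[0,0,0],0]]' 40 >/dev/null
python3 -m crank '[[[0,0,-3],[0,0,0],0],[[0,0,-6],[0,0,0],0],[[0,0,-8],[0,0,0],0],[[0,0,-8],[0,0,0],0],[[0,0,-8],[0,0,0],0]]' 40
python3 -c "
from h import *
go(440,412,180)"
```

```text
time_s: 49.05
eef_pos: [557.3, 50.5, 59.4]
tcp_rot: [3.14, 0.0, 1.572]
ft_force: [-0.5, -0.6, 4.1]
finger_gap: 29.7
grip_force: 39.5
time_s: 50.05
eef_pos: [556.6, 50.8, 189.0]
tcp_rot: [3.141, -0.0, 1.572]
ft_force: [-0.9, 0.6, -0.9]
finger_gap: 29.9
grip_force: 39.6
pos [556.6  50.8 189. ] rot [ 3.141 -0.     1.572] shift cm [ 36.13 -11.63   0.9 ] turn [ 0. -0.  0.]
```

```bash

python3 -m crank '[[[4,-1,0],[0,0,0],0],[[8.5,-2.5,0],[0,0,0],0],[[13,-4,0],[0,0,0],0],[[17.5,-5.5,0],[0,0,0],0],[[22,-7,0],[0,0,0],0]]' 40 >/dev/null
python3 -m crank '[[[4.5,-1.5,0],[0,0,0],0],[[9,-3,2],[0,0,0],0],[[12.5,-4.2,4],[0,0,0],0],[[14.1,-4.6,7],[0,0,0],0],[[14.1,-4.6,10],[0,0,0],0]]' 40 >/dev/null
python3 -m crank '[[[0,0,2],[0,0,0],0],[[0,0,2.8],[0,0,0],0],[[0,0,2.8],[0,0,0],0],[[0,0,2.8],[0,0,0],0],[[0,0,2.8],[0,0,0],0]]' 40 
python3 - <<'E'
from h import *
go(440,412,28)
E
```

```text
time_s: 51.55
eef_pos: [441.5, 412.0, 61.9]
tcp_rot: [3.14, -0.001, 1.571]
ft_force: [0.5, -0.1, -0.2]
finger_gap: 30.3
grip_force: 39.6
pos [441.5 412.   61.9] rot [ 3.140e+00 -1.000e-03  1.571e+00] shift cm [-0.01 -0.15  3.39] turn [ 0.1 -0.1  0. ]
```

```bash

python3 -m crank '[[[0,-0.1,1.2],[0,0,0],0],[[0,-0.1,2.2],[0,0,0],0],[[0,-0.1,2.9],[0,0,0],0],[[0,-0.1,3.2],[0,0,0],0],[[0,-0.1,3.3],[0,0,0],0]]' 40
python3 -m crank '[[[0,0,0.05],[0,0,0],0],[[0,0,0.05],[0,0,0],0]]' 40
python3 -m crank '[[[0,0,0],[0,0,0],0.5],[[0,0,0],[0,0,0],1],[[0,0,0],[0,0,0],1],[[0,0,0],[0,0,0],1],[[0,0,-2],[0,0,0],1]]' 40 >/dev/null
python3 -m crank '[[[0,0,-4],[0,0,0],1],[[0,0,-8.5],[0,0,0],1],[[-2,1,-13],[0,0,0],1],[[-6,3,-17],[0,0,0],1],[[-10,5,-19],[0,0,0],1]]' 40 >/dev/null
python3 -m crank '[[[-4.5,2,0],[0,0,0],1],[[-9,4,0],[0,0,0],1],[[-13.5,6,0],[0,0,0],1],[[-18,8,0],[0,0,0],1],[[-21,11,0],[0,0,0],1]]' 40 >/dev/null
python3 -m crank '[[[0,0,0],[0,0,0],1],[[0,0,0],[0,0,0],1],[[0,0,0],[0,0,0],1]]' 40 >/dev/null
python3 - <<'E'
from h import *
p=wrist()
for r in reels(p,"wrist"): print(r)
p=bot.read_camera("scene")
for r in reels(p,"scene"): print(r)
go(645.3,42.8,100)
E
```

```text
time_s: 52.05
eef_pos: [438.8, 411.0, 27.5]
tcp_rot: [-3.14, 0.001, 1.572]
ft_force: [-2.7, -2.3, 7.5]
finger_gap: 29.9
grip_force: 40.5
time_s: 52.25
eef_pos: [438.9, 411.1, 27.5]
tcp_rot: [-3.141, 0.001, 1.572]
ft_force: [-3.1, -2.0, 3.8]
finger_gap: 30.0
grip_force: 40.0
(0.72, [144, 140, 139], 'neck', 645.7, 42.9, 'r', 15.0, 'ztop', np.float64(79.9), 'body', 646.9, 36.3, 'r', 49.2)
(0.65, [13, 34, 79], 'neck', 425.4, -73.1, 'r', 207.9, 'ztop', np.float64(22.1), 'body', 427.6, -83.3, 'r', 215.4)
(0.93, [115, 115, 109], 'neck', 439.2, 412.5, 'r', 16.1, 'ztop', np.float64(49.5), 'body', 431.8, 413.1, 'r', 47.2)
(0.83, [29, 79, 75], 'neck', 294.2, -397.1, 'r', 18.0, 'ztop', np.float64(44.1), 'body', 288.4, -409.4, 'r', 58.6)
(0.82, [116, 115, 110], 'neck', 542.5, 413.7, 'r', 16.2, 'ztop', np.float64(49.3), 'body', 541.3, 411.6, 'r', 42.3)
(0.73, [24, 43, 85], 'neck', 293.9, -266.7, 'r', 16.2, 'ztop', np.float64(45.6), 'body', 282.8, -271.7, 'r', 57.1)
(0.72, [105, 104, 98], 'neck', 646.5, 45.5, 'r', 15.7, 'ztop', np.float64(81.7), 'body', 637.9, 40.0, 'r', 48.7)
pos [595.5 110.  233.4] rot [-3.141 -0.     1.573] shift cm [-6.73  4.97 13.33] turn [-0.  -0.   0.1]
```

```bash

python3 -m crank '[[[-3,2.5,2],[0,0,0],1],[[-6.7,5,5],[0,0,0],1],[[-6.7,5,9],[0,0,0],1],[[-6.7,5,13.2],[0,0,0],1],[[-6.7,5,13.2],[0,0,0],1]]' 40 >/dev/null
python3 -m crank '[[[0,0,0],[0,0,0],1],[[0,0,0],[0,0,0],1],[[0,0,0],[0,0,0],1],[[0,0,0],[0,0,0],1]]' 40 >/dev/null
python3 - <<'E'
from h import *
go(645.5,42.8,59.5)
E
```

```text
pos [647.6  42.2 103.7] rot [3.137 0.    1.572] shift cm [ 0.07 -0.23  4.41] turn [0.2 0.  0.1]
```

```bash

python3 -m crank '[[[0.05,-0.15,1.5],[0,0,0],1],[[0.05,-0.15,3],[0,0,0],1],[[0.05,-0.15,4.3],[0,0,0],1],[[0.05,-0.15,4.3],[0,0,0],1],[[0.05,-0.15,4.3],[0,0,0],1]]' 40 >/dev/null
python3 -m crank '[[[0,0,0],[0,0,0],0.6],[[0,0,0],[0,0,0],0.2],[[0,0,0],[0,0,0],0],[[0,0,0],[0,0,0],0],[[0,0,0],[0,0,0],0]]' 40
python3 -m crank '[[[0,0,0],[0,0,0],0],[[0,0,-0.5],[0,0,0],0],[[0,0,-1.5],[0,0,0],0],[[0,0,-3],[0,0,0],0],[[0,0,-5],[0,0,0],0]]' 40 >/dev/null
python3 -m crank '[[[0,0,-3],[0,0,0],0],[[0,0,-6],[0,0,0],0],[[0,0,-8],[0,0,0],0],[[0,0,-8],[0,0,0],0],[[0,0,-8],[0,0,0],0]]' 40
python3 - <<'E'
from h import *
p=bot.read_camera("scene")
for r in reels(p,"scene"): print(r)
go(490,310,180)
E
```

```text
time_s: 56.15
eef_pos: [645.2, 42.2, 58.9]
tcp_rot: [3.141, 0.0, 1.571]
ft_force: [-0.8, -0.6, 3.9]
finger_gap: 29.8
grip_force: 39.7
time_s: 57.15
eef_pos: [644.6, 42.3, 188.4]
tcp_rot: [3.141, -0.0, 1.571]
ft_force: [0.0, -0.6, -1.4]
finger_gap: 29.5
grip_force: 39.7
(0.84, [120, 119, 113], 'neck', 437.5, 413.7, 'r', 16.8, 'ztop', np.float64(49.1), 'body', 425.1, 412.4, 'r', 54.9)
(0.83, [25, 44, 89], 'neck', 295.3, -265.7, 'r', 16.2, 'ztop', np.float64(46.0), 'body', 284.8, -259.1, 'r', 52.8)
(0.76, [30, 81, 77], 'neck', 294.0, -396.8, 'r', 17.7, 'ztop', np.float64(45.2), 'body', 286.2, -407.6, 'r', 56.1)
(0.73, [112, 111, 104], 'neck', 637.8, 53.6, 'r', 16.7, 'ztop', np.float64(205.6), 'body', 644.8, 45.7, 'r', 41.8)
(0.65, [120, 119, 114], 'neck', 541.5, 412.7, 'r', 16.4, 'ztop', np.float64(48.7), 'body', 534.8, 410.6, 'r', 49.5)
pos [643.5  42.3 186.6] rot [-3.138 -0.     1.571] shift cm [ 26.78 -15.33   0.71] turn [-0.2 -0.   0. ]
```

```bash

python3 -m crank '[[[4,-2,0],[0,0,0],0],[[8,-4.5,0],[0,0,0],0],[[12,-7,0],[0,0,0],0],[[16,-9.5,0],[0,0,0],0],[[20,-12,0],[0,0,0],0]]' 40 >/dev/null
python3 -m crank '[[[4,-2,0],[0,0,0],0],[[6.5,-3.2,1],[0,0,0],0],[[6.75,-3.4,4],[0,0,0],0],[[6.75,-3.4,8],[0,0,0],0],[[6.75,-3.4,11],[0,0,0],0]]' 40 >/dev/null
python3 -m crank '[[[0,0,1],[0,0,0],0],[[0,0,1.6],[0,0,0],0],[[0,0,1.6],[0,0,0],0],[[0,0,1.6],[0,0,0],0],[[0,0,1.6],[0,0,0],0]]' 40 
python3 - <<'E'
from h import *
go(490,310,28)
E
```

```text
time_s: 58.75
eef_pos: [491.8, 310.2, 63.7]
tcp_rot: [3.139, -0.001, 1.571]
ft_force: [0.8, -0.2, -1.2]
finger_gap: 29.5
grip_force: 39.7
pos [491.8 310.2  63.7] rot [ 3.139e+00 -1.000e-03  1.571e+00] shift cm [-0.02 -0.19  3.57] turn [ 0.2 -0.1  0. ]
```

```bash

python3 -m crank '[[[0,-0.1,1.2],[0,0,0],0],[[0,-0.1,2.2],[0,0,0],0],[[0,-0.1,3],[0,0,0],0],[[0,-0.1,3.3],[0,0,0],0],[[0,-0.1,3.5],[0,0,0],0]]' 40
python3 -m crank '[[[0,0,0.05],[0,0,0],0],[[0,0,0.1],[0,0,0],0]]' 40
python3 -m crank '[[[0,0,0],[0,0,0],0.5],[[0,0,0],[0,0,0],1],[[0,0,0],[0,0,0],1],[[0,0,0],[0,0,0],1],[[0,0,-2],[0,0,0],1]]' 40 >/dev/null
python3 -m crank '[[[0,0,-4],[0,0,0],1],[[0,0,-8.5],[0,0,0],1],[[-2,0,-13],[0,0,0],1],[[-5,0,-17],[0,0,0],1],[[-9,0,-20],[0,0,0],1]]' 40 >/dev/null
python3 -m crank '[[[-5,0,0],[0,0,0],1],[[-10,0,0],[0,0,0],1],[[-13,0,0],[0,0,0],1],[[-14,0,0],[0,0,0],1],[[-14,0,0],[0,0,0],1]]' 40
python3 - <<'E'
from h import *
for c in ("scene","top"):
  p=bot.read_camera(c); save(c+'9',p["color"])
  for r in reels(p,c): print(r)
  for n in ["reel0","dish","uvfilter","blower","wrench","lenscap","extring"]:
    print(n,[(round(d["p"],2),np.round(d["position"]).astype(int).tolist()) for d in bot.spot_point(c,n)])
E
```

```text
time_s: 59.25
eef_pos: [488.8, 309.2, 26.9]
tcp_rot: [-3.14, 0.001, 1.571]
ft_force: [-5.1, -1.9, 15.2]
finger_gap: 29.6
grip_force: 41.2
time_s: 59.45
eef_pos: [488.8, 309.2, 26.9]
tcp_rot: [-3.14, 0.001, 1.572]
ft_force: [-3.4, -2.2, 10.7]
finger_gap: 29.3
grip_force: 40.7
time_s: 60.95
eef_pos: [489.8, 78.7, 246.3]
tcp_rot: [3.141, -0.0, 1.569]
ft_force: [-0.1, 0.1, 0.6]
finger_gap: 85.6
grip_force: 0.0
(0.87, [28, 76, 72], 'neck', 294.1, -395.2, 'r', 17.3, 'ztop', np.float64(44.4), 'body', 290.0, -407.3, 'r', 53.0)
(0.83, [114, 113, 107], 'neck', 543.1, 412.5, 'r', 15.9, 'ztop', np.float64(48.6), 'body', 533.9, 414.1, 'r', 51.1)
(0.81, [113, 112, 107], 'neck', 438.4, 413.8, 'r', 16.2, 'ztop', np.float64(49.5), 'body', 426.7, 412.7, 'r', 52.1)
(0.81, [24, 42, 84], 'neck', 293.9, -266.0, 'r', 15.4, 'ztop', np.float64(45.1), 'body', 295.8, -268.3, 'r', 43.3)
(0.68, [114, 113, 107], 'neck', 487.5, 310.8, 'r', 15.8, 'ztop', np.float64(49.2), 'body', 482.1, 305.5, 'r', 48.4)
reel0 [(0.98, [294, -266, -4]), (0.96, [492, 311, 6]), (0.88, [545, 409, 11]), (0.63, [297, -400, -2]), (0.57, [
[... 431 characters left out ...]
 'body', 291.7, -268.8, 'r', 41.1)
(0.8, [51, 118, 114], 'neck', 293.4, -401.8, 'r', 16.1, 'ztop', np.float64(41.6), 'body', 293.4, -405.2, 'r', 46.0)
(0.79, [155, 154, 153], 'neck', 436.1, 409.7, 'r', 15.7, 'ztop', np.float64(44.9), 'body', 436.9, 412.3, 'r', 45.1)
(0.74, [153, 154, 152], 'neck', 539.1, 409.1, 'r', 15.4, 'ztop', np.float64(46.2), 'body', 539.0, 413.9, 'r', 44.4)
reel0 [(0.91, [487, 308, 6]), (0.91, [546, 410, 5]), (0.79, [438, 408, 4]), (0.69, [291, -264, 2]), (0.67, [294, -398, 1])]
dish [(0.77, [392, -16, -1]), (0.47, [488, 307, 7])]
uvfilter []
blower [(0.72, [362, -157, 0])]
wrench [(0.49, [375, 148, 0])]
lenscap [(0.74, [758, 261, -2])]
extring [(0.77, [748, -166, 4])]
```

View pics/scene9.png

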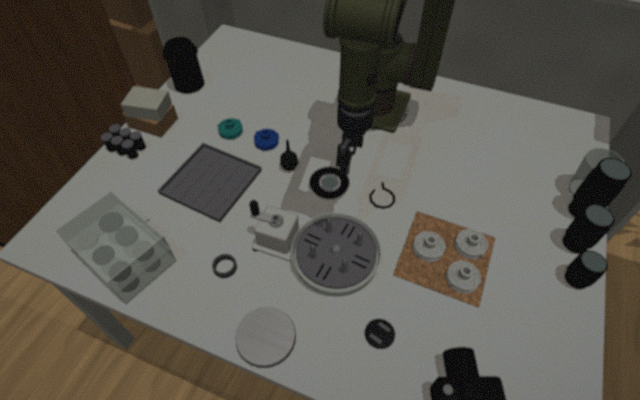

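View pics/top9.png

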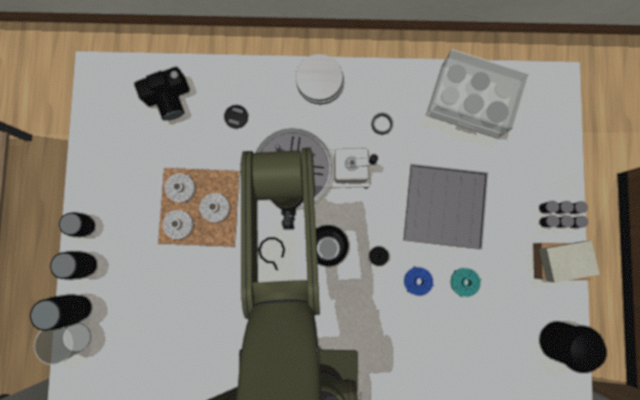

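Both views show the three white reels standing neck up on the mat, at top px (178,187), (178,224) and (214,207). The spinner and tray are empty, and the bystanders and blue and teal reels read where they started. I'm handing it in.

```bash
python3 -c "
from h import *
print(bot.job_done())"
```

```text
the job is handed in; nothing more can be done
None
```

I put all three reels fully down on the spinner, cranked it about 3.3 turns anticlockwise, then stood them neck up on the cork mat without disturbing the camera gear; the job is handed in at about 61 s of the 210 s, and no verdict came back.

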